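Walk the tool carrier up to its stop and clamp it

TASK

The blue tool carrier is too heavy for a gentle shove straight ahead: walk it forward by pushing its two near corners in turn until its whole far face sits flush against the aluminium stop bar, never pressing on it harder than 24 N. Once it is flush, throw the red clamp lever fully over, away from you, and let go. Keep the carrier flat on the bench and leave the other things on the bench where they are.

Things in the scene. Friction and masses are not known exactly. Their poses are not given: they have to be found in the camera images.
- carrier: Heavy tool carrier, 3 kg: slippery polished steel base plate 100 mm deep (x) by 200 wide (y), z = 5 to 25 mm; on it a blue block 68 x 180 mm up to z = 55 with three steel tool holders in a row (36 across, tops at z = 81). On rubber feet at x = +-17, y = +-62. Origin: centre of the underside, at bench level. +x: far face; +y: left. Pushed mid-way along its near face it slides only at 25 N or more.
- far_left (a point): Far left vertical edge of the carrier's base plate, at carrier x = 50, y = 100, z = 20 mm.
- far_right (a point): Far right vertical edge of the carrier's base plate, at carrier x = 50, y = -100, z = 20 mm.
- dock: Fixed aluminium stop bar, 270 mm long (y), 24 thick, 30 high. Origin: at bench level, mid-length of the front face (plane x = 0) that the far face of the carrier's base plate must meet; +x: away from the robot, +y: left along the bar. Lever housing at its left end: 70 x 50 mm, 37 high, centred at x = 10, y = 175 mm. It does not give: a carrier edge that meets it stops dead and the force climbs.
- clamp (a joint): Red clamp lever: 0 = leaning 0.5 rad towards the robot, 1.0 = fully over, leaning 0.5 rad away (dock +x). It turns about the dock's y axis at dock x = 10, y = 175, z = 34 mm, with light friction (about 1 N at the tip), and stays where it is left; starts between 0 and 0.15.
- clamp_tip (a point): Centre of the red ball, 26 mm across, at the end of the lever's 10 mm rod, 80 mm from the pivot (about 104 mm above the bench at the start, 112 mm upright).
- yellow_bin: Yellow open bin, 100 x 130 x 70 mm; leave alone. Origin under its middle.
- screwdriver: Green-handled screwdriver lying on the bench; leave alone. Origin under its middle.
- spanner: Steel spanner lying on the bench; leave alone. Origin under its middle.
- oil_can: White can, 60 mm across, 130 mm high; leave alone. Origin under its middle.
- spare_holder: Spare steel tool holder, 40 mm across, 50 mm high; leave alone. Origin under its middle.
- mouse: Round black mouse, 64 mm across, 32 mm high; leave alone. Origin under its middle.
- near_left (a point): Near left edge of the base plate, at carrier x = -50, y = 100, z = 20 mm. Pushing forward low on the plate (z 10 to 25 mm), within 15 mm of this edge, takes 10 to 18 N and swings the carrier about a point some 60 mm right of its middle: the far right edge draws back by a quarter to a third of what the far left one gains.
- near_right (a point): Near right edge of the base plate, at carrier x = -50, y = -100, z = 20 mm. Behaves as the left one, mirrored.
Things that resemble listed ones, but are neither listed nor needed, are in the scene too. What is shaped like the carrier but green is not meant.

How it is judged:
By the outcome, as a careful person would: the job done as asked, in the order asked, and still so for the second after the job is handed in, with the robot touching nothing.
It also fails if it takes over 72 s, if anything falls off the work surface, if the arm or the gripper's body presses on something with over 40 N, if the wrist force passes 120 N, or if a joint passes its speed limit or range.

ROBOT

A 6-joint arm with a two-finger parallel gripper is mounted at the origin on the work surface. World frame = base frame: x ahead of the robot, y to its left, z up, the work surface at z = 0. Lengths are in m, angles in rad, forces in N, time in s.
With the tool pointing down it reaches from about 0.35 to 0.875 m from the base axis. Payload 4.2 kg.
Tool frame: the origin (TCP) lies midway between the tips of the shut fingers; the grasp point (between the pads) lies 19 mm behind it; z points along the fingers, y is the line along which they close (so a half turn about z gives the same grasp; the last joint's range is limited). The gripper opens to 85 mm and grips with 20 to 120 N. Pads are 22 mm wide; open, the fingers measure 114 mm over their backs; the gripper's body (76 mm by 85 mm) begins 54 mm behind the grasp point. The pads swing forward as they close: fully open they stand 13 mm farther back than shut.
Start: joints at [1.552, 0.385, 0.008, 0, -1.194, -0.259], TCP at [0.171, 0.601, 0.211] pointing down, gripper open.
Joint ranges: [-3.14, 3.14], [-1.21, 2.06], [-1.07, 1.41], [-3.16, 2.05], [-2.99, -0.16], [-3.1, 3.1]. Speed limits (rad/s): [2.79, 2.79, 3.14, 3.14, 3.14, 3.14].

INTERFACE

Orientations are given as a unit quaternion [w, x, y, z].
In Python, from station import ctrl, viewer gives the robot as it stands.
- The arm moves only by the tool apply_moves, never from a script. Its argument "plan" is a list of rows, each an object with "linear": the shift along the tool's x, y, z scaled (see below), a list of three; "delta_rot": the turn, a rotation vector about the tool's x, y, z scaled (see below), a list of three; "jaw": the opening, from -1 (shut) to 1 (fully open), so that 0 is half open. A call has 1 to 10 rows; each row is the pose to reach, as a shift and turn from the pose commanded when the call began, along the tool's axes at that moment; what a row does not reach only later rows make up. The controller multiplies each number of a shift by 12 cm and each number of a turn by 90 degrees. A row lasts 1/12 s, in which the tool goes at most 41.7 mm and 7.16 degrees, less where a joint would pass 70% of its speed; a pose out of reach is approached as far as the arm can. A call with a number of a shift or a turn outside -1 to 1 is refused whole. A call with a gripper value outside its range is refused whole. The fingers move at their own pace and stop on an object; "squeeze" is the grip in N (left out, the last holds). Time passes only in rows, so rows that repeat a pose let the fingers close. It gives the time, the measured TCP pose, the force, the opening and the grip force at its end, in the units of the state.
- ctrl.read_state(): the state, without advancing time (a new reading comes with each control period).
- viewer.camera(name): name is "scene" or "top" or "wrist"; returns a dict with "img" (400x640x3 uint8, blue, green, red), "fov_y" (degrees; the focal length in pixels is half the picture's height over the tangent of half this angle, whatever the lens; pixels are square), "cx", "cy" (the principal point, pixels), "dist_coeffs" ([k1, k2, p1, p2, k3] as OpenCV has them; the pictures are not rectified), "eye" and "attitude" of the camera in the world. Camera axes: x right, y up, looking along -z (the intrinsics and any distortion apply to the point x, -y, -z); pixel columns grow to the right and rows downward; lengths in m; the calibration is good to about 2 mm. A picture is of the moment at which its call begins. There is no depth.
- ctrl.finish_job(): hands the job in; it is judged then, once.
The state is a dict: "clock": time; "qpos": joint angles; "joint_velocities": joint speeds; "joint_torque": joint torques, N m; "tcp_pos": TCP position; "ee_rot": TCP orientation; "ft_force": force on the tool from outside, world axes, zero at the start; "wrist_torque": the same for the moment, N m; "gripper_width": opening from 0.0 (shut) to 1.0 (fully open); "finger_force": force on a finger pad.
Only numpy, scipy, OpenCV 4.12 (cv2) and the standard library are available. Lean on these libraries where they do the work, as an engineer would, in place of code of your own. Each camera call takes 0.05 s, during which the arm holds its last target. There are 200 camera calls.

## Working session

There is one attempt and no reset: what is moved stays moved. The work goes in short steps, Python scripts to look and compute and a tool call to move; the robot and the scene stay as the last step left them, time stands still between calls to the robot, and variables do not carry over. Pictures are saved under pics/ and viewed, at most 10 in all, crops included, and the job is handed in when it is done.

Besides the shell and the picture viewer there is one more tool, called after "Request:" in YAML: its name, and indented under it one key for each argument. apply_moves: Moves the arm, as the interface text tells. Its arguments: {"type":"object","properties":{"plan":{"type":"array"},"squeeze":{"type":"number"}},"required":["plan"]}

```bash
mkdir -p pics; cat > h.py <<'E'
import numpy as np, cv2
from scipy.spatial.transform import Rotation as R
from station import ctrl, viewer
def cam(n,f=None):
    c=viewer.camera(n)
    if f: cv2.imwrite('pics/'+f,c['img'])
    return c
def K(c):
    f=200/np.tan(np.radians(c['fov_y'])/2)
    return np.array([[f,0,c['cx']],[0,f,c['cy']],[0,0,1.]])
def rot(c):
    a=np.array(c['attitude'],float)
    return a if a.shape==(3,3) else R.from_quat(a[[1,2,3,0]]).as_matrix()
def px2w(c,uv,z):
    p=cv2.undistortPoints(np.array(uv,float).reshape(-1,1,2),K(c),np.array(c['dist_coeffs'],float)).reshape(-1,2)
    d=np.c_[p[:,0],-p[:,1],-np.ones(len(p))]@rot(c).T
    e=np.array(c['eye']); s=(np.asarray(z)-e[2])/d[:,2]
    return e+d*s[:,None]
def w2px(c,P):
    q=(np.atleast_2d(P)-np.array(c['eye']))@rot(c)
    q=q*[1,-1,-1]
    return cv2.projectPoints(q,np.zeros(3),np.zeros(3),K(c),np.array(c['dist_coeffs'],float))[0].reshape(-1,2)
E
python3 - <<'E'
from h import *
for n in('scene','top'):
    c=cam(n,n+'0.png'); print(n,{k:v for k,v in c.items() if k!='img'})
print(ctrl.read_state())
E
```

```text
scene {'fov_y': 50.77698376507854, 'cx': 316.1309168652353, 'cy': 202.01047196310037, 'dist_coeffs': array([0.01096509, 0.        , 0.        , 0.        , 0.        ]), 'eye': array([ 1.40577582, -0.03848559,  0.76820957]), 'attitude': array([0.65372942, 0.33060427, 0.32192362, 0.59975316])}
top {'fov_y': 55.72510951133004, 'cx': 317.2636464287977, 'cy': 196.64017998096284, 'dist_coeffs': array([-0.03813976,  0.        ,  0.        ,  0.        ,  0.        ]), 'eye': array([0.3401536 , 0.00846205, 1.15566348]), 'attitude': array([-0.70146232, -0.02898265,  0.01405725,  0.71197824])}
{'clock': 0.1, 'qpos': array([ 1.55161129e+00,  3.85493063e-01,  6.76233052e-03, -4.33115550e-04,
       -1.19397019e+00, -2.58604109e-01]), 'joint_velocities': array([ 7.85293126e-06, -1.44315114e-03,  2.93179629e-03,  8.00358738e-04,
       -8.32506365e-04, -1.84428464e-03]), 'joint_torque': array([-6.90311390e-04, -3.93323815e+01,  1.88926756e+01,  4.19789985e+00,
       -2.62242487e-03,  5.85077885e-06]), 'tcp_pos': array([0.17122358, 0.60051483, 0.20992312]), 'ee_rot': array([ 9.69520015e-04,  9.90358114e-01, -1.38527464e-01, -8.61200389e-05]), 'ft_force': array([ 0.03850863,  0.09187955, -0.7264846 ]), 'wrist_torque': array([-0.0248576 ,  0.00345017, -0.05377941]), 'finger_force': 0.0, 'gripper_width': 0.997418513914927}
```

View pics/top0.png

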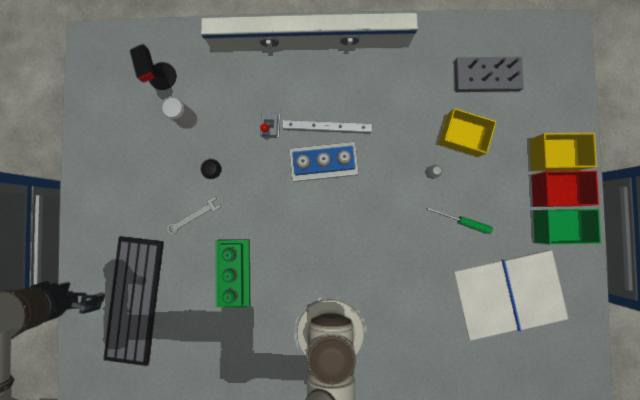

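View pics/scene0.png

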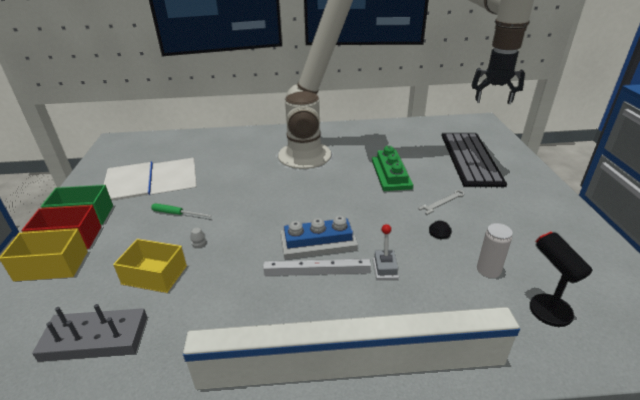

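The top view shows the blue carrier near (323,161), the bar from (283,125) to (372,128) and the lever ball at (264,128). The green lookalike is near (233,272). I'll enlarge both views.

```bash
python3 - <<'E'
import cv2,numpy as np
a=cv2.resize(cv2.imread('pics/top0.png')[105:190,250:385],None,fx=5.9,fy=5.9,interpolation=cv2.INTER_CUBIC)[:, :796]
cv2.imwrite('pics/topc.png',a)
a=cv2.resize(cv2.imread('pics/scene0.png')[205:290,255:405],None,fx=5.3,fy=5.3,interpolation=cv2.INTER_CUBIC)
cv2.imwrite('pics/scenec.png',a)
E
```

```text
(no output)
```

View pics/topc.png

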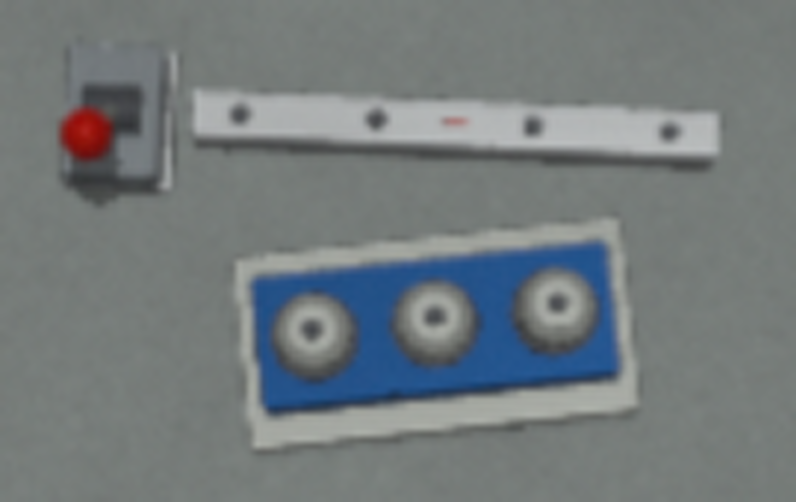

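View pics/scenec.png

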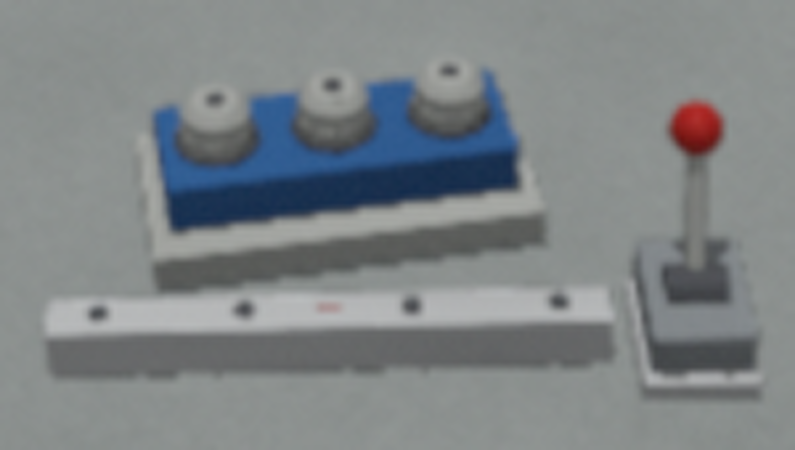

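```bash
python3 - <<'E'
from h import *
c=cam('top'); s=cam('scene')
def t(p): return (np.array(p)+.5)/5.9-.5+[250,105]
def u(p): return (np.array(p)+.5)/5.3-.5+[255,205]
P=px2w(c,t([(237,262),(616,221),(637,408),(254,447)]),.025)
print('car top',P); print([np.linalg.norm(P[i]-P[i-1]) for i in range(4)])
print('car scene FR FL',px2w(s,u([(155,262),(543,212),]),.025))
for n,p,z in (('bar top FL FR NR NL',[(194,90),(719,113),(719,155),(194,137)],.03),('hous top FL, FR,NR,NL',[(68,45),(163,48),(160,185),(66,178)],.037),('ball',[(87,134)],.104)):
    print(n,px2w(c,t(p),z))
print('scene bar FR FL NL NR',px2w(s,u([(47,338),(611,327),(611,288),(47,303)]),.03)); print('ball',px2w(s,u([(696,128)]),.104))
E
```

```text
car top [[ 0.55494536  0.11302607  0.025     ]
 [ 0.57262139 -0.08136934  0.025     ]
 [ 0.47622225 -0.09002832  0.025     ]
 [ 0.45949551  0.10523201  0.025     ]]
[np.float64(0.09576753348642243), np.float64(0.19519737446454796), np.float64(0.09678724424023429), np.float64(0.19597546264930957)]
car scene FR FL [[ 0.57501045 -0.08035304  0.025     ]
 [ 0.55719805  0.11555111  0.025     ]]
bar top FL FR NR NL [[ 0.64375921  0.13390418  0.03      ]
 [ 0.62653952 -0.13472611  0.03      ]
 [ 0.60476628 -0.13418391  0.03      ]
 [ 0.61923392  0.13408268  0.03      ]]
hous top FL, FR,NR,NL [[0.66674824 0.19768188 0.037     ]
 [0.66407734 0.14886676 0.037     ]
 [0.59304691 0.15084202 0.037     ]
 [0.59765806 0.19891267 0.037     ]]
ball [[0.6034396  0.17731059 0.104     ]]
scene bar FR FL NL NR [[ 0.62874761 -0.13151983  0.03      ]
 [ 0.64759441  0.13370723  0.03      ]
 [ 0.62115626  0.13845049  0.03      ]
 [ 0.60464693 -0.13221884  0.03      ]]
ball [[0.59499841 0.17995711 0.104     ]]
```

The carrier is about 62 mm from the bar on the left and 33 mm on the right, and the dock yaw is about -0.06. I'll go to the near-left corner with the fingers shut and the tool aligned to the dock.

Request:
apply_moves:
  plan:
    - {"linear":[0.25,0.25,0],"delta_rot":[0,0,-0.069],"jaw":-1}
    - {"linear":[0.5,0.5,0],"delta_rot":[0,0,-0.138],"jaw":-1}
    - {"linear":[0.75,0.75,0],"delta_rot":[0,0,-0.138],"jaw":-1}
    - {"linear":[1,1,0],"delta_rot":[0,0,-0.138],"jaw":-1}
    - {"linear":[1,1,0],"delta_rot":[0,0,-0.138],"jaw":-1}

```text
clock: 0.62
tcp_pos: [0.2553, 0.447, 0.211]
ee_rot: [0.001, 0.999, -0.033, -0.0]
ft_force: [-0.9, -0.3, 0.0]
gripper_width: 0.296
finger_force: 0.0
```

Request:
apply_moves:
  plan:
    - {"linear":[0.18,0.31,0],"delta_rot":[0,0,0],"jaw":-1}
    - {"linear":[0.36,0.62,0],"delta_rot":[0,0,0],"jaw":-1}
    - {"linear":[0.53,0.92,0],"delta_rot":[0,0,0],"jaw":-1}

```text
clock: 0.87
tcp_pos: [0.3098, 0.3394, 0.2108]
ee_rot: [0.0, 1.0, -0.03, -0.0]
ft_force: [1.8, -0.8, 0.1]
gripper_width: 0.001
finger_force: 0.0
```

Request:
apply_moves:
  plan:
    - {"linear":[0.18,0.31,0],"delta_rot":[0,0,0],"jaw":-1}
    - {"linear":[0.36,0.62,0],"delta_rot":[0,0,0],"jaw":-1}
    - {"linear":[0.53,0.92,0],"delta_rot":[0,0,0],"jaw":-1}

```text
clock: 1.12
tcp_pos: [0.3656, 0.2272, 0.2111]
ee_rot: [-0.0, 1.0, -0.03, 0.0]
ft_force: [0.9, 0.5, -0.6]
gripper_width: -0.003
finger_force: 0.0
```

Request:
apply_moves:
  plan:
    - {"linear":[0.15,0.3,0.1],"delta_rot":[0,0,0],"jaw":-1}
    - {"linear":[0.3,0.6,0.3],"delta_rot":[0,0,0],"jaw":-1}
    - {"linear":[0.45,0.92,0.55],"delta_rot":[0,0,0],"jaw":-1}
    - {"linear":[0.45,0.92,0.8],"delta_rot":[0,0,0],"jaw":-1}
    - {"linear":[0.45,0.92,0.9],"delta_rot":[0,0,0],"jaw":-1}
    - {"linear":[0.45,0.92,0.9],"delta_rot":[0,0,0],"jaw":-1}

```text
clock: 1.62
tcp_pos: [0.4103, 0.1129, 0.0998]
ee_rot: [0.002, 0.999, -0.032, -0.003]
ft_force: [-0.7, 0.3, -0.4]
gripper_width: 0.001
finger_force: 0.0
```

Request:
apply_moves:
  plan:
    - {"linear":[0,0.03,0.25],"delta_rot":[0,0,0],"jaw":-1}
    - {"linear":[0,0.06,0.5],"delta_rot":[0,0,0],"jaw":-1}
    - {"linear":[0,0.06,0.65],"delta_rot":[0,0,0],"jaw":-1}
    - {"linear":[0,0.06,0.7],"delta_rot":[0,0,0],"jaw":-1}
    - {"linear":[0.05,0.06,0.7],"delta_rot":[0,0,0],"jaw":-1}
    - {"linear":[0.1,0.06,0.7],"delta_rot":[0,0,0],"jaw":-1}
    - {"linear":[0.13,0.06,0.7],"delta_rot":[0,0,0],"jaw":-1}
    - {"linear":[0.15,0.06,0.7],"delta_rot":[0,0,0],"jaw":-1}

```text
clock: 2.28
tcp_pos: [0.432, 0.1082, 0.0204]
ee_rot: [-0.001, 1.0, -0.03, 0.002]
ft_force: [-0.2, -0.5, 0.7]
gripper_width: -0.0
finger_force: 0.0
```

```bash
python3 - <<'E'
from h import *
c=cam('top'); 
a=c['img'][105:205,250:385]; s=cam('scene')['img'][200:290,255:405]
a=cv2.resize(a,(540,400),interpolation=cv2.INTER_CUBIC); 
cv2.imwrite('pics/t1.png',a)
print(ctrl.read_state())
E
```

```text
{'clock': 2.3833, 'qpos': array([ 6.12613323e-01,  3.37422876e-01, -6.65667610e-01,  2.10089304e-04,
       -5.64884081e-01,  8.96723462e-01]), 'joint_velocities': array([ 0.00489872, -0.00051074, -0.02441144, -0.00625791,  0.00263083,
       -0.00386162]), 'joint_torque': array([-4.89985908e-02, -2.86970901e+01,  1.11015818e+01,  2.46188745e+00,
        7.89404672e-03,  1.74089859e-02]), 'tcp_pos': array([0.43122649, 0.10770995, 0.01993007]), 'ee_rot': array([-8.01257882e-04,  9.99529601e-01, -3.06362987e-02,  1.16264442e-03]), 'ft_force': array([ 0.33097289, -0.04248474, -0.13345915]), 'wrist_torque': array([-0.05671325, -0.04224929, -0.01993423]), 'finger_force': 0.0, 'gripper_width': 0.0028033937114491825}
```

View pics/t1.png

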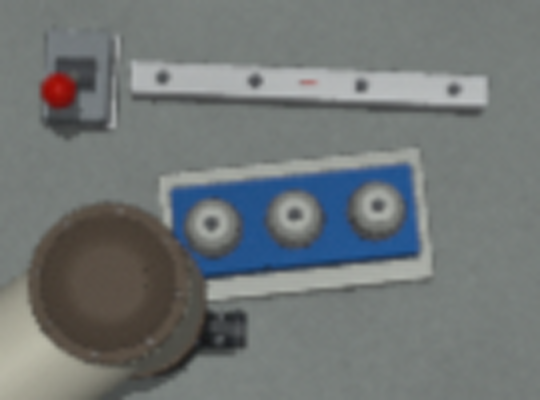

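The arm hides the near-left corner at (200,290), but the far edge is visible at (160,178)–(418,150). The carrier hasn't moved. Next is a slow approach and the first left push.

Request:
apply_moves:
  plan:
    - {"linear":[0.015,0,0.03],"delta_rot":[0,0,0],"jaw":-1}
    - {"linear":[0.03,0,0.03],"delta_rot":[0,0,0],"jaw":-1}
    - {"linear":[0.045,0,0.03],"delta_rot":[0,0,0],"jaw":-1}
    - {"linear":[0.06,0,0.03],"delta_rot":[0,0,0],"jaw":-1}
    - {"linear":[0.075,0,0.03],"delta_rot":[0,0,0],"jaw":-1}
    - {"linear":[0.09,0,0.03],"delta_rot":[0,0,0],"jaw":-1}
    - {"linear":[0.105,0,0.03],"delta_rot":[0,0,0],"jaw":-1}
    - {"linear":[0.12,0,0.03],"delta_rot":[0,0,0],"jaw":-1}
    - {"linear":[0.13,0,0.03],"delta_rot":[0,0,0],"jaw":-1}
    - {"linear":[0.14,0,0.03],"delta_rot":[0,0,0],"jaw":-1}

```text
clock: 3.22
tcp_pos: [0.4468, 0.1061, 0.0153]
ee_rot: [0.0, 1.0, -0.031, -0.0]
ft_force: [-0.1, -0.5, -0.1]
gripper_width: -0.0
finger_force: 0.0
```

Request:
apply_moves:
  plan:
    - {"linear":[0.01,0,0],"delta_rot":[0,0,0],"jaw":-1}
    - {"linear":[0.02,0,0],"delta_rot":[0,0,0],"jaw":-1}
    - {"linear":[0.03,0,0],"delta_rot":[0,0,0],"jaw":-1}
    - {"linear":[0.04,0,0],"delta_rot":[0,0,0],"jaw":-1}
    - {"linear":[0.05,0,0],"delta_rot":[0,0,0],"jaw":-1}
    - {"linear":[0.06,0,0],"delta_rot":[0,0,0],"jaw":-1}
    - {"linear":[0.07,0,0],"delta_rot":[0,0,0],"jaw":-1}
    - {"linear":[0.08,0,0],"delta_rot":[0,0,0],"jaw":-1}
    - {"linear":[0.09,0,0],"delta_rot":[0,0,0],"jaw":-1}
    - {"linear":[0.1,0,0],"delta_rot":[0,0,0],"jaw":-1}

```text
clock: 4.05
tcp_pos: [0.4588, 0.1054, 0.0153]
ee_rot: [0.0, 1.0, -0.031, 0.0]
ft_force: [-0.7, -0.2, 0.2]
gripper_width: -0.002
finger_force: 0.0
```

Request:
apply_moves:
  plan:
    - {"linear":[0.01,0,0],"delta_rot":[0,0,0],"jaw":-1}
    - {"linear":[0.02,0,0],"delta_rot":[0,0,0],"jaw":-1}
    - {"linear":[0.03,0,0],"delta_rot":[0,0,0],"jaw":-1}
    - {"linear":[0.04,0,0],"delta_rot":[0,0,0],"jaw":-1}
    - {"linear":[0.05,0,0],"delta_rot":[0,0,0],"jaw":-1}
    - {"linear":[0.06,0,0],"delta_rot":[0,0,0],"jaw":-1}

```text
clock: 4.55
tcp_pos: [0.4627, 0.1045, 0.015]
ee_rot: [0.001, 1.0, -0.031, -0.003]
ft_force: [-13.4, 7.7, 9.3]
gripper_width: -0.001
finger_force: 6.8
```

Request:
apply_moves:
  plan:
    - {"linear":[0.008,0,0],"delta_rot":[0,0,0],"jaw":-1}
    - {"linear":[0.016,0,0],"delta_rot":[0,0,0],"jaw":-1}
    - {"linear":[0.024,0,0],"delta_rot":[0,0,0],"jaw":-1}

```text
clock: 4.8
tcp_pos: [0.4628, 0.104, 0.0148]
ee_rot: [0.001, 0.999, -0.032, -0.006]
ft_force: [-21.6, 12.2, 13.9]
gripper_width: 0.003
finger_force: 10.7
```

Force is rising with no motion, and the y and z components suggest the gripper body is touching a tool holder. I'll back off and look.

Request:
apply_moves:
  plan:
    - {"linear":[-0.03,0,0],"delta_rot":[0,0,0],"jaw":-1}
    - {"linear":[-0.06,0,0],"delta_rot":[0,0,0],"jaw":-1}

```text
clock: 4.97
tcp_pos: [0.4613, 0.1054, 0.0153]
ee_rot: [-0.0, 1.0, -0.03, 0.0]
ft_force: [0.6, -0.3, 0.9]
gripper_width: -0.001
finger_force: 0.0
```

```bash
python3 - <<'E'
from h import *
w=cam('wrist'); s=cam('scene'); 
print({k:v for k,v in w.items() if k!='img'}, ctrl.read_state()['ft_force'],ctrl.read_state()['tcp_pos'])
a=cv2.resize(s['img'][185:285,275:405],(494,380),interpolation=cv2.INTER_CUBIC)
b=cv2.resize(w['img'],(304,190))
o=np.zeros((380,798,3),np.uint8); o[:,:494]=a; o[:190,494:]=b
t=cam('top')['img'][120:200,260:388]; o[190:,494:]=cv2.resize(t,(304,190),interpolation=cv2.INTER_CUBIC)
cv2.imwrite('pics/m1.png',o)
E
```

```text
{'fov_y': 69.44494690534336, 'cx': 314.81007855523546, 'cy': 198.50675540442884, 'dist_coeffs': array([0.00405553, 0.        , 0.        , 0.        , 0.        ]), 'eye': array([0.5460217 , 0.10088687, 0.17858279]), 'attitude': array([-0.6761101 ,  0.11409858, -0.12098132,  0.71778838])} [1.20229215 0.79948183 1.18987776] [0.46156616 0.1052941  0.01543845]
```

View pics/m1.png

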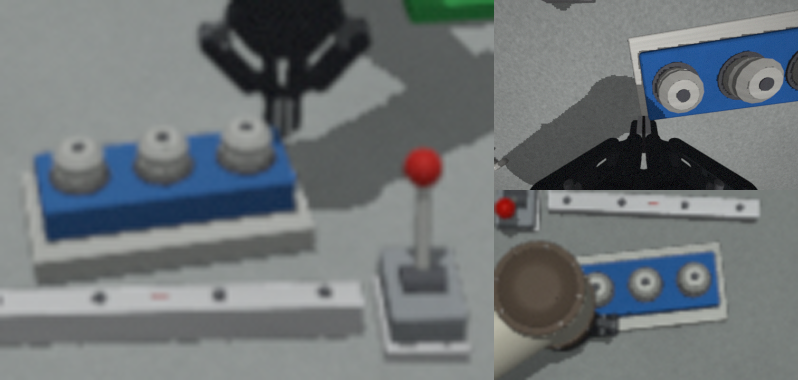

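```bash
python3 - <<'E'
from h import *
c=cam('top'); w=cam('wrist')
def t(p): return (np.array(p)+.5)/5.9-.5+[250,105]
print(px2w(c,t([(253,278),(608,243),(619,371),(268,405)]),.055))
print('wrist: plate FL, block NL',px2w(w,[(284,84)],.025),px2w(w,[(328,246)],.055))
s=ctrl.read_state(); p=s['tcp_pos']; print(p)
print('tcp px',w2px(w,[p,p+[.011,0,0],p+[0,0,.025]]))
# fit plate pose from blue mask in top
for n,cc in(('top',c),('wrist',w)):
    i=cc['img'].astype(int); m=((i[...,0]-i[...,2])>60).astype(np.uint8)
    k,l,st,_=cv2.connectedComponentsWithStats(m); 
    for j in range(1,k):
        if st[j,4]>300: 
            print(n,st[j]); q=cv2.convexHull(np.argwhere(l==j)[:,::-1].astype(np.int32)); a=cv2.approxPolyDP(q,4,True).reshape(-1,2); print(a.tolist())
            print(px2w(cc,a,.055).round(4).tolist())
cv2.imwrite('pics/w1.png',w['img'][60:360,200:520]); 
x=cv2.resize(w['img'][130:330,220:460],(720,600),interpolation=cv2.INTER_CUBIC); cv2.imwrite('pics/w2.png',x)
E
```

```text
[[ 0.5410283   0.10232856  0.055     ]
 [ 0.55544215 -0.07477528  0.055     ]
 [ 0.49120182 -0.07889663  0.055     ]
 [ 0.477173    0.09548741  0.055     ]]
wrist: plate FL, block NL [[0.55450316 0.1156372  0.025     ]] [[0.47948266 0.09849117 0.055     ]]
[0.46219864 0.10532232 0.01542789]
tcp px [[315.72270199 240.67687908]
 [314.67236145 224.74723586]
 [315.8503216  261.86425953]]
top [297 146  58  27 667]
[[354, 167], [304, 171], [297, 152], [351, 146]]
[[0.4926, -0.0775, 0.055], [0.4833, 0.069, 0.055], [0.5399, 0.089, 0.055], [0.5548, -0.07, 0.055]]
wrist [  306    62   334   192 25299]
[[639, 213], [330, 253], [306, 120], [322, 111], [639, 62]]
[[0.488, -0.0449, 0.055], [0.4756, 0.0977, 0.055], [0.5386, 0.105, 0.055], [0.5418, 0.0981, 0.055], [0.5524, -0.0256, 0.055]]
```

View pics/w2.png

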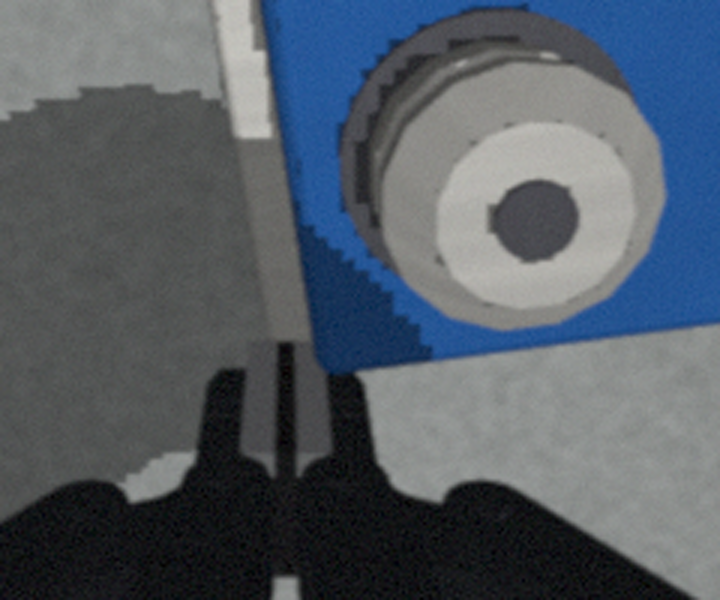

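```bash
python3 - <<'E'
from h import *
c=cam('top'); s=cam('scene'); w=cam('wrist'); st=ctrl.read_state(); p=st['tcp_pos'];print(p,st['wrist_torque'])
print('knuckle now / t1', px2w(c,[(306.7,176),(306.5,187.5)],.07))
rm=R.from_quat(st['ee_rot'][[1,2,3,0]]).as_matrix()
print(rm)
# wrist: project left black finger tip etc: plausible heights for px (292,254) at y=p_y+.0145
for z in (.015,.02,.03,.04,.05):
    for dx in(0,.011): print(z,dx,w2px(w,p+rm@[dx,-.0145,-(z-p[2])]), w2px(w,p+rm@[dx,0,-(z-p[2])]))
print('scene knuckles z.07',px2w(s,[(275+215/3.8,185+35/3.8),(275+355/3.8,185+38/3.8)],.08))
E
```

```text
[0.46193226 0.10518332 0.01530938] [ 0.00749065  0.03943249 -0.00080129]
knuckle now / t1 [[0.46667975 0.06057525 0.07      ]
 [0.43337477 0.06156667 0.07      ]]
[[ 9.98123018e-01 -6.12398076e-02  3.57023522e-04]
 [-6.12398542e-02 -9.98123071e-01  1.21058199e-04]
 [ 3.48939834e-04 -1.42695043e-04 -9.99999929e-01]]
0.015 0 [[292.78551685 240.6431713 ]] [[315.72745677 240.65442575]]
0.015 0.011 [[292.3542717  224.71822663]] [[315.75778949 224.7305336 ]]
0.02 0 [[292.20081948 244.42718901]] [[315.75301088 244.43851309]]
0.02 0.011 [[291.7459159  228.14791692]] [[315.78468948 228.16035068]]
0.03 0 [[290.93274697 252.63335078]] [[315.80843113 252.64476757]]
0.03 0.011 [[290.42433948 235.59807896]] [[315.8431256  235.61073359]]
0.04 0 [[289.51347124 261.81720612]] [[315.87045846 261.82862819]]
0.04 0.011 [[288.94161198 243.95603735]] [[315.90868617 243.96884697]]
0.05 0 [[287.9141909 272.1648271]] [[315.94035115 272.1761241 ]]
0.05 0.011 [[287.26630614 253.3986908 ]] [[315.98276026 253.41155105]]
scene knuckles z.07 [[0.39124267 0.06451845 0.08      ]
 [0.40697167 0.1701276  0.08      ]]
```

The wrist view shows the tapered fingertips at the plate's near-left corner, and the fatter finger backs next to the block corner at (325,370). The upward and leftward force probably came from the upper fingers meeting the plate's top edge or the block. I'll back off and tilt the tool so the tip leads.

Request:
apply_moves:
  plan:
    - {"linear":[-0.08,0,0],"delta_rot":[0,0,0],"jaw":-1}
    - {"linear":[-0.16,0,0],"delta_rot":[0,0.07,0],"jaw":-1}
    - {"linear":[-0.16,0,0],"delta_rot":[0,0.14,0],"jaw":-1}
    - {"linear":[-0.16,0,0],"delta_rot":[0,0.2,0],"jaw":-1}
    - {"linear":[-0.16,0,0],"delta_rot":[0,0.2,0],"jaw":-1}
    - {"linear":[-0.16,0,0],"delta_rot":[0,0.2,0],"jaw":-1}

```text
clock: 5.87
tcp_pos: [0.4741, 0.0902, 0.0424]
ee_rot: [0.027, 0.991, -0.037, 0.126]
ft_force: [1.8, -0.7, 1.0]
gripper_width: -0.003
finger_force: 0.0
```

```bash
python3 - <<'E'
from h import *
st=ctrl.read_state(); p=st['tcp_pos'];print(p,st['qpos'].round(3),st['wrist_torque'],st['ft_force'])
rm=R.from_quat(st['ee_rot'][[1,2,3,0]]).as_matrix(); print(rm.round(3))
w=cam('wrist'); x=cv2.resize(w['img'][100:400,160:560],(800,600),interpolation=cv2.INTER_CUBIC); cv2.imwrite('pics/w3.png',x)
print(w2px(w,[p,p+rm@[.011,0,0],p+rm@[0,.0145,0]]),w2px(w,[[.457,.1065,.025],[.477,.097,.055]]))
E
```

```text
[0.47408458 0.09017521 0.0423774 ] [ 0.519  0.254 -0.982  0.892 -0.231  0.116] [ 0.08823127  0.33134057 -0.06701712] [ 1.81545725 -0.69493716  1.0186328 ]
[[ 0.965 -0.08   0.248]
 [-0.066 -0.996 -0.063]
 [ 0.252  0.044 -0.967]]
[[315.70303293 240.84592047]
 [315.73418557 224.89387273]
 [338.69061871 240.86140354]] [[293.00370662 261.46651843]
 [304.73444553 241.83845879]]
```

View pics/w3.png

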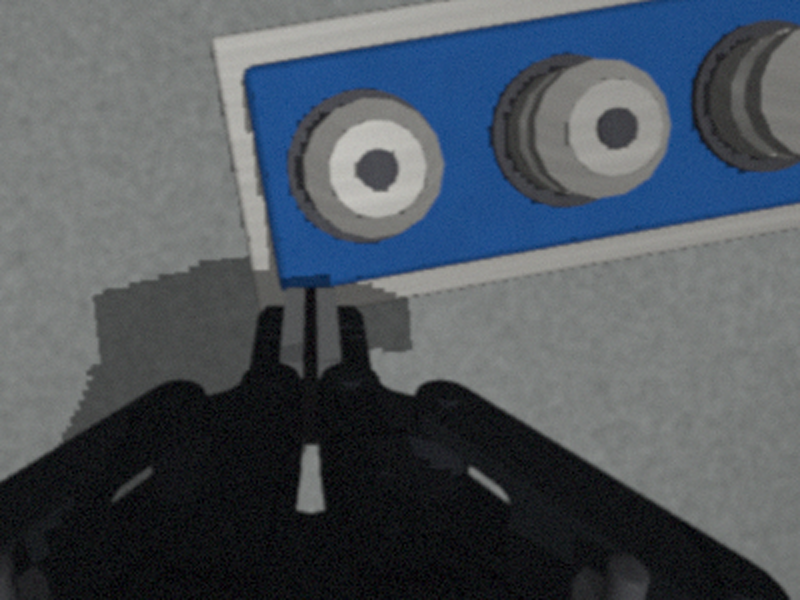

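The tilted pose isn't properly reachable: joint 5 is near its limit and the tip has drifted over the plate. The wrist picture does show the plate well, with FL at (215,40), the near-left corner at about (258,305), and the near edge running (410,297)–(800,228). I'll measure it again, then raise and undo the tilt.

```bash
python3 - <<'E'
from h import *
w=cam('wrist'); f=lambda p: np.array(p)/2+[160,100]-.25
print(px2w(w,f([(215,40),(258,305),(410,297),(798,229)]),.025).round(4))
print('block FL NL',px2w(w,f([(246,68),(282,288)]),.055).round(4)); print('holders',px2w(w,f([(378,169),(617,128)]),.081).round(4))
print(w['eye'], ctrl.read_state()['tcp_pos'])
E
```

```text
[[ 0.5535  0.1164  0.025 ]
 [ 0.4626  0.1094  0.025 ]
 [ 0.461   0.0562  0.025 ]
 [ 0.4739 -0.0846  0.025 ]]
block FL NL [[0.5392 0.1053 0.055 ]
 [0.475  0.1    0.055 ]]
holders [[0.5088 0.0736 0.081 ]
 [0.5145 0.0133 0.081 ]]
[0.51446903 0.09645493 0.22222436] [0.47340152 0.08856662 0.04258508]
```

Request:
apply_moves:
  plan:
    - {"linear":[0,0,-0.2],"delta_rot":[0,0,0],"jaw":-1}
    - {"linear":[0,0,-0.4],"delta_rot":[0,-0.04,0],"jaw":-1}
    - {"linear":[0,0,-0.5],"delta_rot":[0,-0.1,0],"jaw":-1}
    - {"linear":[0,0,-0.5],"delta_rot":[0,-0.16,0],"jaw":-1}
    - {"linear":[0,0,-0.5],"delta_rot":[0,-0.2,0],"jaw":-1}
    - {"linear":[0,0,-0.5],"delta_rot":[0,-0.2,0],"jaw":-1}
    - {"linear":[0,0,-0.5],"delta_rot":[0,-0.2,0],"jaw":-1}

```text
clock: 6.55
tcp_pos: [0.4619, 0.0957, 0.1001]
ee_rot: [0.019, 0.998, -0.042, -0.031]
ft_force: [-0.4, -0.2, 0.0]
gripper_width: -0.003
finger_force: 0.0
```

Request:
apply_moves:
  plan:
    - {"linear":[0,0,0],"delta_rot":[0,0,0],"jaw":-1}
    - {"linear":[0,0,0],"delta_rot":[0,0,0],"jaw":-1}
    - {"linear":[0,0,0],"delta_rot":[0,0,0],"jaw":-1}
    - {"linear":[0,0,0],"delta_rot":[0,0,0],"jaw":-1}

```text
clock: 6.88
tcp_pos: [0.459, 0.0931, 0.1001]
ee_rot: [0.021, 0.998, -0.041, -0.031]
ft_force: [-0.7, 0.2, 1.4]
gripper_width: 0.006
finger_force: 0.0
```

```bash
python3 - <<'E'
from h import *
st=ctrl.read_state(); print(st['tcp_pos'],st['ee_rot'],st['qpos'].round(3))
s=cam('scene'); p=st['tcp_pos']
q=w2px(s,[p])[0]; print(q)
x0,y0=int(q[0])-45,int(q[1])-50
im=cv2.resize(s['img'][y0:y0+75,x0:x0+90],None,fx=6,fy=6,interpolation=cv2.INTER_CUBIC)
cv2.circle(im,tuple(int(v) for v in ((q-[x0,y0]+.5)*6)),3,(0,0,255),-1); cv2.imwrite('pics/s2.png',im)
print(x0,y0)
E
```

```text
[0.45904125 0.09314109 0.10010626] [ 0.02141393  0.99846152 -0.04067607 -0.03100806] [ 0.549  0.277 -0.47   0.001 -0.899  0.939]
[344.41026486 201.19646578]
299 151
```

View pics/s2.png

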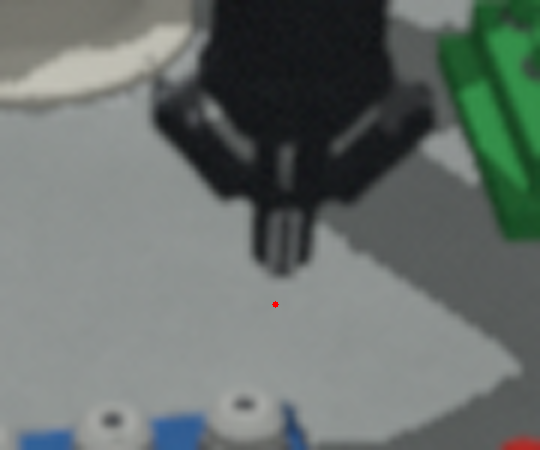

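The scene view puts the tip at (283,272), about 5 px above the reported TCP mark at (275,304). The real fingertips therefore sit about 20 mm short of the reported TCP, so I was above the plate. I'll compute the offset and the orientation correction.

```bash
cat >> h.py <<'E'
def yawdown(y): return R.from_matrix([[np.cos(y),np.sin(y),0],[np.sin(y),-np.cos(y),0],[0,0,-1]])
def to(pos,yaw):
    st=ctrl.read_state(); r=R.from_quat(st['ee_rot'][[1,2,3,0]])
    return (r.inv().apply(np.array(pos)-st['tcp_pos'])/.12).round(3),((r.inv()*yawdown(yaw)).as_rotvec()/(np.pi/2)).round(3)
E
python3 - <<'E'
from h import *
s=cam('scene'); st=ctrl.read_state(); p=st['tcp_pos']; rm=R.from_quat(st['ee_rot'][[1,2,3,0]]).as_matrix()
for f in (0,.006,.011):
    for b in (.0,.01,.015,.02,.025): print(f,b,((w2px(s,p+rm@[f,0,-b])[0]-[299,151]+.5)*6).round(0))
print(to([.43,.105,.08],-.0615),rm[:,2])
E
```

```text
0 0.0 [276. 304.]
0 0.01 [278. 287.]
0 0.015 [278. 279.]
0 0.02 [279. 270.]
0 0.025 [280. 261.]
0.006 0.0 [277. 312.]
0.006 0.01 [278. 295.]
0.006 0.015 [279. 287.]
0.006 0.02 [279. 278.]
0.006 0.025 [280. 269.]
0.011 0.0 [277. 319.]
0.011 0.01 [279. 302.]
0.011 0.015 [279. 293.]
0.011 0.02 [280. 285.]
0.011 0.025 [281. 276.]
(array([-0.244, -0.084,  0.181]), array([ 0.028,  0.038, -0.013])) [-0.06283167 -0.03985257 -0.99722814]
```

Request:
apply_moves:
  plan:
    - {"linear":[-0.24,-0.085,0.18],"delta_rot":[0.028,0.038,-0.013],"jaw":-1}
    - {"linear":[-0.24,-0.085,0.18],"delta_rot":[0.028,0.038,-0.013],"jaw":-1}
    - {"linear":[-0.24,-0.085,0.18],"delta_rot":[0.028,0.038,-0.013],"jaw":-1}
    - {"linear":[-0.24,-0.085,0.18],"delta_rot":[0.028,0.038,-0.013],"jaw":-1}

```text
clock: 7.32
tcp_pos: [0.4313, 0.1054, 0.0805]
ee_rot: [-0.0, 1.0, -0.03, 0.001]
ft_force: [0.8, 1.2, 0.2]
gripper_width: 0.002
finger_force: 0.0
```

```bash
python3 - <<'E'
from h import *
st=ctrl.read_state(); print(st['tcp_pos'],st['ee_rot'],st['qpos'].round(3)); print(to([.43,.105,-.009],-.0615))
E
```

```text
[0.43129302 0.10539161 0.08054699] [-2.62919099e-05  9.99545938e-01 -3.01250946e-02  6.29263284e-04] [ 0.608  0.232 -0.601  0.001 -0.738  0.901]
(array([-0.011,  0.004,  0.746]), array([-0.   , -0.001,  0.001]))
```

Request:
apply_moves:
  plan:
    - {"linear":[0,0,0.25],"delta_rot":[0,0,0],"jaw":-1}
    - {"linear":[0,0,0.45],"delta_rot":[0,0,0],"jaw":-1}
    - {"linear":[0,0,0.6],"delta_rot":[0,0,0],"jaw":-1}
    - {"linear":[0,0,0.65],"delta_rot":[0,0,0],"jaw":-1}
    - {"linear":[0,0,0.69],"delta_rot":[0,0,0],"jaw":-1}
    - {"linear":[0,0,0.72],"delta_rot":[0,0,0],"jaw":-1}
    - {"linear":[0,0,0.73],"delta_rot":[0,0,0],"jaw":-1}
    - {"linear":[0,0,0.74],"delta_rot":[0,0,0],"jaw":-1}

```text
clock: 7.98
tcp_pos: [0.4322, 0.1058, -0.0079]
ee_rot: [-0.001, 1.0, -0.031, 0.001]
ft_force: [-0.1, 0.1, -0.9]
gripper_width: -0.002
finger_force: 0.0
```

Confirmed: z = -8 mm is reported with no bench contact. Now a slow approach.

Request:
apply_moves:
  plan:
    - {"linear":[0.02,0,0],"delta_rot":[0,0,0],"jaw":-1}
    - {"linear":[0.04,0,0],"delta_rot":[0,0,0],"jaw":-1}
    - {"linear":[0.06,0,0],"delta_rot":[0,0,0],"jaw":-1}
    - {"linear":[0.075,0,0],"delta_rot":[0,0,0],"jaw":-1}
    - {"linear":[0.09,0,0],"delta_rot":[0,0,0],"jaw":-1}
    - {"linear":[0.1,0,0],"delta_rot":[0,0,0],"jaw":-1}
    - {"linear":[0.11,0,0],"delta_rot":[0,0,0],"jaw":-1}
    - {"linear":[0.12,0,0],"delta_rot":[0,0,0],"jaw":-1}
    - {"linear":[0.13,0,0],"delta_rot":[0,0,0],"jaw":-1}
    - {"linear":[0.14,0,0],"delta_rot":[0,0,0],"jaw":-1}

```text
clock: 8.82
tcp_pos: [0.4452, 0.1029, -0.0093]
ee_rot: [0.001, 1.0, -0.031, -0.003]
ft_force: [-7.5, 2.0, 2.3]
gripper_width: 0.001
finger_force: 4.0
```

Request:
apply_moves:
  plan:
    - {"linear":[0.01,0,0],"delta_rot":[0,0,0],"jaw":-1}
    - {"linear":[0.02,0,0],"delta_rot":[0,0,0],"jaw":-1}
    - {"linear":[0.03,0,0],"delta_rot":[0,0,0],"jaw":-1}
    - {"linear":[0.04,0,0],"delta_rot":[0,0,0],"jaw":-1}
    - {"linear":[0.05,0,0],"delta_rot":[0,0,0],"jaw":-1}
    - {"linear":[0.06,0,0],"delta_rot":[0,0,0],"jaw":-1}

```text
clock: 9.32
tcp_pos: [0.4469, 0.0998, -0.0107]
ee_rot: [0.004, 0.999, -0.032, -0.008]
ft_force: [-13.8, 2.7, 2.3]
gripper_width: 0.003
finger_force: 6.9
```

Request:
apply_moves:
  plan:
    - {"linear":[0.01,0,0],"delta_rot":[0,0,0],"jaw":-1}
    - {"linear":[0.02,0,0],"delta_rot":[0,0,0],"jaw":-1}
    - {"linear":[0.03,0,0],"delta_rot":[0,0,0],"jaw":-1}
    - {"linear":[0.04,0,0],"delta_rot":[0,0,0],"jaw":-1}

```text
clock: 9.65
tcp_pos: [0.4521, 0.1, -0.0107]
ee_rot: [0.004, 0.999, -0.032, -0.008]
ft_force: [-13.5, 2.2, 1.9]
gripper_width: 0.002
finger_force: 6.8
```

It's sliding at about 14 N. I'll keep pushing left, easing the tool left to stay near the edge.

Request:
apply_moves:
  plan:
    - {"linear":[0.02,-0.006,0],"delta_rot":[0,0,0],"jaw":-1}
    - {"linear":[0.04,-0.012,0],"delta_rot":[0,0,0],"jaw":-1}
    - {"linear":[0.06,-0.018,0],"delta_rot":[0,0,0],"jaw":-1}
    - {"linear":[0.08,-0.024,0],"delta_rot":[0,0,0],"jaw":-1}
    - {"linear":[0.1,-0.03,0],"delta_rot":[0,0,0],"jaw":-1}
    - {"linear":[0.12,-0.036,0],"delta_rot":[0,0,0],"jaw":-1}
    - {"linear":[0.14,-0.042,0],"delta_rot":[0,0,0],"jaw":-1}
    - {"linear":[0.16,-0.048,0],"delta_rot":[0,0,0],"jaw":-1}
    - {"linear":[0.18,-0.054,0],"delta_rot":[0,0,0],"jaw":-1}
    - {"linear":[0.2,-0.06,0],"delta_rot":[0,0,0],"jaw":-1}

```text
clock: 10.48
tcp_pos: [0.4758, 0.1057, -0.0107]
ee_rot: [0.004, 0.999, -0.032, -0.008]
ft_force: [-14.4, 2.8, 4.4]
gripper_width: -0.001
finger_force: 7.7
```

```bash
cat >> h.py <<'E'
from scipy.optimize import least_squares
W=np.array([.998,-.0615])
def fit(cams=('top','scene'),guess=None):
    """carrier pose by matching block-top outline (blue, incl. z .055) edges: chamfer on rendered mask"""
    ims=[cam(n) for n in cams]; ms=[]
    for c in ims:
        i=c['img'].astype(int); m=((i[...,0]-i[...,2])>50)&(i[...,0]-i[...,1]>25)
        k,l,st,ce=cv2.connectedComponentsWithStats(m.astype(np.uint8))
        ms.append(m)
    return ims,ms
E
python3 - <<'E'
from h import *
t=cam('top'); o=cv2.resize(t['img'][105:205,250:385],(540,400),interpolation=cv2.INTER_CUBIC)
s=cam('scene'); b=cv2.resize(s['img'][200:290,255:405],(540,324),interpolation=cv2.INTER_CUBIC)
cv2.imwrite('pics/s3.png',b); cv2.imwrite('pics/t3.png',o)
# scene: print far-face estimation: plate top far edge columns: bright/dark transition near edge of plate
g=cv2.cvtColor(s['img'],cv2.COLOR_BGR2GRAY)
for u in range(285,360,8): print(u,g[222:262,u].tolist())
print(ctrl.read_state()['ft_force'])
E
```

```text
285 [146, 141, 134, 124, 117, 112, 102, 104, 98, 94, 94, 92, 91, 89, 90, 89, 85, 69, 53, 46, 46, 49, 46, 48, 70, 131, 162, 166, 165, 149, 116, 95, 91, 91, 91, 93, 110, 133, 148, 169]
293 [131, 104, 139, 163, 160, 155, 148, 127, 100, 101, 100, 92, 84, 74, 76, 87, 86, 71, 53, 49, 48, 48, 46, 49, 65, 129, 162, 165, 166, 158, 132, 100, 94, 93, 90, 94, 122, 143, 155, 173]
301 [144, 134, 126, 122, 112, 100, 94, 90, 85, 76, 66, 65, 78, 86, 88, 87, 85, 72, 54, 48, 47, 47, 47, 47, 61, 115, 154, 165, 167, 163, 137, 100, 92, 92, 93, 94, 113, 138, 160, 151]
309 [146, 134, 110, 94, 91, 90, 87, 89, 87, 82, 80, 79, 82, 86, 87, 88, 82, 70, 58, 48, 47, 47, 44, 45, 50, 82, 138, 164, 167, 165, 142, 101, 93, 92, 93, 94, 96, 128, 171, 188]
317 [133, 91, 108, 146, 159, 155, 153, 136, 107, 102, 109, 104, 89, 76, 73, 82, 86, 79, 61, 47, 45, 45, 48, 46, 51, 83, 138, 164, 167, 167, 144, 103, 95, 94, 92, 88, 91, 119, 162, 180]
325 [148, 138, 114, 93, 86, 87, 85, 84, 82, 80, 75, 79, 85, 86, 85, 86, 86, 81, 65, 50, 45, 45, 46, 44, 46, 74, 135, 164, 167, 167, 145, 105, 95, 92, 93, 89, 94, 130, 167, 181]
333 [148, 141, 130, 124, 123, 116, 105, 113, 113, 96, 83, 76, 73, 78, 84, 85, 84, 82, 65, 48, 45, 44, 45, 44, 45, 70, 135, 165, 168, 167, 152, 117, 97, 93, 93, 91, 95, 134, 147, 121]
341 [148, 130, 134, 155, 161, 156, 152, 141, 113, 102, 118, 115, 92, 82, 73, 78, 84, 84, 67, 48, 44, 45, 46, 45, 46, 70, 134, 166, 167, 168, 159, 129, 100, 94, 93, 92, 100, 144, 174, 180]
349 [65, 79, 68, 55, 55, 71, 85, 85, 87, 86, 84, 85, 84, 86, 84, 84, 86, 82, 69, 48, 46, 46, 46, 46, 46, 55, 99, 146, 166, 168, 163, 137, 102, 95, 93, 93, 102, 155, 182, 181]
357 [145, 146, 144, 124, 97, 91, 90, 91, 91, 89, 89, 88, 88, 89, 90, 89, 90, 92, 91, 90, 90, 90, 98, 124, 142, 143, 143, 143, 143, 144, 144, 146, 146, 145, 144, 143, 143, 159, 174, 173]
[-12.84794934   1.9598295    2.71384082]
```

```bash
cat > gap.py <<'E'
from h import *
def gap():
    s=cam('scene'); g=cv2.cvtColor(s['img'],cv2.COLOR_BGR2GRAY).astype(float); hsv=s['img'].astype(int)
    A=[];B=[]
    for u in range(282,352):
        col=g[:,u]; blue=np.where((hsv[205:265,u,0]-hsv[205:265,u,2])>50)[0]
        if len(blue)<5: continue
        b=205+blue.max()+2
        r=b
        while r<b+8 and col[r]<150: r+=1
        while r<275 and col[r]>=130: r+=1      # plate top -> far face
        if col[r]<130: A.append((u,r-1+(col[r-1]-130)/(col[r-1]-col[r])))
        r0=r+2
        while r0<280 and col[r0]<133: r0+=1    # far face/gap -> bar top
        B.append((u,r0-1+(133-col[r0-1])/(col[r0]-col[r0-1])))
    out=[]
    for P,z in((A,.025),(B,.03)):
        w=px2w(s,P,z); k=np.ones(len(w),bool)
        for _ in range(4):
            q=np.polyfit(w[k,1],w[k,0],1); e=abs(w[:,0]-np.polyval(q,w[:,1])); k=e<max(.001,2*np.median(e))
        out.append((q,k.sum()))
    return out
if __name__=='__main__':
    (a,n),(b,m)=gap(); st=ctrl.read_state()
    for y in(.115,-.085): print('y',y,'plate',np.polyval(a,y).round(4),'bar',np.polyval(b,y).round(4),'gap mm',1000*(np.polyval(b,y)-np.polyval(a,y)).round(4))
    print('yaw',(-np.arctan(a[0])).round(4),(-np.arctan(b[0])).round(4),n,m,'tcp',st['tcp_pos'].round(4),'F',st['ft_force'].round(1),st['clock'])
E
python3 gap.py
```

```text
y 0.115 plate 0.5917 bar 0.6177 gap mm 26.0
y -0.085 plate 0.5654 bar 0.6004 gap mm 35.0
yaw -0.1311 -0.0863 67 47 tcp [ 0.4767  0.1059 -0.0107] F [-12.4   2.3   1.7] 10.6333
```

```bash
python3 - <<'E'
from h import *
s=cam('scene'); g=cv2.cvtColor(s['img'],cv2.COLOR_BGR2GRAY).astype(float)
P=[];Q=[]
for u in range(266,368):
    c=g[:,u]; r=262
    while r<278 and not(c[r]>=140 and c[r+2]<125): r+=1
    if r<278:
        while c[r]>=140: r+=1
        P.append((u,r-1+(c[r-1]-140)/(c[r-1]-c[r])))
w=px2w(s,P,.03); k=np.ones(len(w),bool)
for _ in range(5):
    q=np.polyfit(w[k,1],w[k,0],1); e=abs(w[:,0]-np.polyval(q,w[:,1])); k=e<max(.001,2*np.median(e))
print(q,k.sum(),len(w)); d=.024/np.cos(np.arctan(q[0]))
for y in(.115,-.085): print(y,np.polyval(q,y)-d)
u=300;print(g[250:282,300].astype(int),g[250:282,350].astype(int))
E
```

```text
[0.05888628 0.63586395] 99 102
0.115 0.6185942989555693
-0.085 0.6068170434059629
[167 162 138 101  93  92  93  94 108 135 160 156 117  90 124 168 178 153
 114 107 106 107 107 104 106 127 145 147 147 147 145 147] [166 168 164 138 101  94  93  94 103 155 181 181 182 182 181 164 129 108
 103 102 102 102 101 101 125 145 146 145 147 146 147 146]
```

```bash
sed -i "s|^    (a,n),(b,m)=gap(); |    (a,n),(b,m)=gap(); b=[.0589,.61183]; |" gap.py; python3 -c "
import numpy as np;print(np.polyval([.0589,.61183],[.115,-.085]))"
```

```text
[0.6186035 0.6068235]
```

Request:
apply_moves:
  plan:
    - {"linear":[0.01,-0.03,0],"delta_rot":[0,0,0],"jaw":-1}
    - {"linear":[0.03,-0.06,0],"delta_rot":[0,0,0],"jaw":-1}
    - {"linear":[0.05,-0.08,0],"delta_rot":[0,0,0],"jaw":-1}
    - {"linear":[0.07,-0.1,0],"delta_rot":[0,0,0],"jaw":-1}
    - {"linear":[0.09,-0.11,0],"delta_rot":[0,0,0],"jaw":-1}
    - {"linear":[0.11,-0.12,0],"delta_rot":[0,0,0],"jaw":-1}
    - {"linear":[0.13,-0.13,0],"delta_rot":[0,0,0],"jaw":-1}
    - {"linear":[0.15,-0.14,0],"delta_rot":[0,0,0],"jaw":-1}
    - {"linear":[0.165,-0.14,0],"delta_rot":[0,0,0],"jaw":-1}
    - {"linear":[0.175,-0.14,0],"delta_rot":[0,0,0],"jaw":-1}

```text
clock: 11.52
tcp_pos: [0.5, 0.1219, -0.0108]
ee_rot: [0.003, 0.999, -0.032, -0.006]
ft_force: [-9.7, 1.4, -0.6]
gripper_width: 0.001
finger_force: 5.1
```

```bash
python3 gap.py
```

```text
y 0.115 plate 0.6158 bar 0.6186 gap mm 2.8
y -0.085 plate 0.5579 bar 0.6068 gap mm 48.9
yaw -0.2818 -0.0588 63 49 tcp [ 0.5003  0.122  -0.0108] F [-8.8  0.8 -0.6] 11.5667
```

Request:
apply_moves:
  plan:
    - {"linear":[-0.2,0,0],"delta_rot":[0,0,0],"jaw":-1}
    - {"linear":[-0.5,0.1,0],"delta_rot":[0,0,0],"jaw":-1}
    - {"linear":[-0.8,0.35,0],"delta_rot":[0,0,0],"jaw":-1}
    - {"linear":[-0.8,0.68,0],"delta_rot":[0,0,0],"jaw":-1}
    - {"linear":[-0.8,1,0],"delta_rot":[0,0,0],"jaw":-1}
    - {"linear":[-0.8,1,0],"delta_rot":[0,0,0],"jaw":-1}

```text
clock: 12.07
tcp_pos: [0.4, 0.006, -0.0088]
ee_rot: [0.001, 0.999, -0.034, -0.002]
ft_force: [1.1, 0.1, -0.1]
gripper_width: -0.003
finger_force: 0.0
```

```bash
cat > car.py <<'E'
from gap import *
def car():
    c=cam('top'); i=c['img'].astype(int); m=((i[...,0]-i[...,2])>60).astype(np.uint8)
    k,l,st,_=cv2.connectedComponentsWithStats(m); j=1+np.argmax([s[4] if 200<s[0]<360 and 100<s[1]<200 else 0 for s in st[1:]])
    q=cv2.convexHull(np.argwhere(l==j)[:,::-1].astype(np.int32)).astype(np.float32)
    box=cv2.boxPoints(cv2.minAreaRect(q)); w=px2w(c,box,.055); return w[:,:2]
if __name__=='__main__':
    w=car(); (a,n),_=gap(); th=-np.arctan(a[0]); ctr=w.mean(0); e=[np.linalg.norm(w[k]-w[k-1]) for k in range(4)]
    # centre: y from top, x from far edge
    d=np.array([np.cos(th),np.sin(th)]); l=np.array([-np.sin(th),np.cos(th)])
    print('block box',np.round(e,4),'ctr top',ctr.round(4),'yaw',th.round(4))
    y=ctr[1]; 
    f=np.array([np.polyval(a,y+.05*d[1]),y+.05*d[1]]); C=f-.05*d
    for n_,P in(('FL',C+.05*d+.1*l),('FR',C+.05*d-.1*l),('NL',C-.05*d+.1*l),('NR',C-.05*d-.1*l)):
        print(n_,P.round(4),'gap mm',(1000*(np.polyval([.0589,.61183],P[1])-P[0])).round(1))
    st=ctrl.read_state(); print('C',C.round(4),'tcp',st['tcp_pos'].round(4),'F',st['ft_force'].round(1),st['clock'])
E
python3 car.py
```

```text
block box [0.1753 0.0662 0.176  0.0658] ctr top [0.5331 0.0107] yaw -0.2842
FL [0.6096 0.0927] gap mm 7.7
FR [ 0.5535 -0.0993] gap mm 52.5
NL [0.5136 0.1207] gap mm 105.3
NR [ 0.4575 -0.0712] gap mm 150.1
C [0.5336 0.0107] tcp [ 0.4035  0.0097 -0.0083] F [-0.1  0.4 -0.6] 12.1667
```

Request:
apply_moves:
  plan:
    - {"linear":[0,0.3,0],"delta_rot":[0,0,0],"jaw":-1}
    - {"linear":[0,0.66,0],"delta_rot":[0,0,0],"jaw":-1}
    - {"linear":[0.1,0.68,0],"delta_rot":[0,0,0],"jaw":-1}
    - {"linear":[0.2,0.68,0],"delta_rot":[0,0,0],"jaw":-1}
    - {"linear":[0.28,0.68,0],"delta_rot":[0,0,0],"jaw":-1}
    - {"linear":[0.32,0.68,0],"delta_rot":[0,0,0],"jaw":-1}
    - {"linear":[0.34,0.68,0],"delta_rot":[0,0,0],"jaw":-1}
    - {"linear":[0.36,0.68,0],"delta_rot":[0,0,0],"jaw":-1}
    - {"linear":[0.38,0.68,0],"delta_rot":[0,0,0],"jaw":-1}
    - {"linear":[0.4,0.68,0],"delta_rot":[0,0,0],"jaw":-1}

```text
clock: 13.0
tcp_pos: [0.4458, -0.0732, -0.0086]
ee_rot: [0.0, 1.0, -0.03, -0.0]
ft_force: [-0.1, 0.4, 0.3]
gripper_width: -0.001
finger_force: 0.0
```

Request:
apply_moves:
  plan:
    - {"linear":[0.015,0,0],"delta_rot":[0,0,0],"jaw":-1}
    - {"linear":[0.03,0,0],"delta_rot":[0,0,0],"jaw":-1}
    - {"linear":[0.045,0,0],"delta_rot":[0,0,0],"jaw":-1}
    - {"linear":[0.06,0,0],"delta_rot":[0,0,0],"jaw":-1}
    - {"linear":[0.075,0,0],"delta_rot":[0,0,0],"jaw":-1}
    - {"linear":[0.09,0,0],"delta_rot":[0,0,0],"jaw":-1}
    - {"linear":[0.105,0,0],"delta_rot":[0,0,0],"jaw":-1}
    - {"linear":[0.12,0.01,0],"delta_rot":[0,0,0],"jaw":-1}
    - {"linear":[0.14,0.02,0],"delta_rot":[0,0,0],"jaw":-1}
    - {"linear":[0.16,0.03,0],"delta_rot":[0,0,0],"jaw":-1}

```text
clock: 13.83
tcp_pos: [0.4537, -0.0799, -0.0109]
ee_rot: [0.001, 0.999, -0.032, -0.011]
ft_force: [-13.7, 1.3, 4.2]
gripper_width: -0.0
finger_force: 7.0
```

Request:
apply_moves:
  plan:
    - {"linear":[0.02,0,0],"delta_rot":[0,0,0],"jaw":-1}
    - {"linear":[0.04,0.01,0],"delta_rot":[0,0,0],"jaw":-1}
    - {"linear":[0.06,0.02,0],"delta_rot":[0,0,0],"jaw":-1}
    - {"linear":[0.08,0.03,0],"delta_rot":[0,0,0],"jaw":-1}
    - {"linear":[0.1,0.04,0],"delta_rot":[0,0,0],"jaw":-1}
    - {"linear":[0.12,0.05,0],"delta_rot":[0,0,0],"jaw":-1}
    - {"linear":[0.14,0.06,0],"delta_rot":[0,0,0],"jaw":-1}
    - {"linear":[0.16,0.07,0],"delta_rot":[0,0,0],"jaw":-1}
    - {"linear":[0.18,0.07,0],"delta_rot":[0,0,0],"jaw":-1}
    - {"linear":[0.2,0.07,0],"delta_rot":[0,0,0],"jaw":-1}

```text
clock: 14.67
tcp_pos: [0.4772, -0.0899, -0.0112]
ee_rot: [0.001, 0.999, -0.033, -0.011]
ft_force: [-13.6, -1.5, 2.7]
gripper_width: -0.003
finger_force: 6.8
```

```bash
python3 car.py
```

```text
block box [0.1383 0.0209 0.1385 0.0208] ctr top [0.567  0.0254] yaw -0.0486
FL [0.6007 0.1229] gap mm 18.3
FR [ 0.591  -0.0769] gap mm 16.3
NL [0.5008 0.1277] gap mm 118.5
NR [ 0.4911 -0.072 ] gap mm 116.5
C [0.5459 0.0254] tcp [ 0.478  -0.0899 -0.0112] F [-12.7  -2.5   0.8] 14.7667
```

Request:
apply_moves:
  plan:
    - {"linear":[0.015,0.005,0],"delta_rot":[0,0,0],"jaw":-1}
    - {"linear":[0.03,0.01,0],"delta_rot":[0,0,0],"jaw":-1}
    - {"linear":[0.045,0.015,0],"delta_rot":[0,0,0],"jaw":-1}
    - {"linear":[0.06,0.02,0],"delta_rot":[0,0,0],"jaw":-1}
    - {"linear":[0.075,0.025,0],"delta_rot":[0,0,0],"jaw":-1}
    - {"linear":[0.09,0.03,0],"delta_rot":[0,0,0],"jaw":-1}
    - {"linear":[0.1,0.03,0],"delta_rot":[0,0,0],"jaw":-1}
    - {"linear":[0.11,0.03,0],"delta_rot":[0,0,0],"jaw":-1}

```text
clock: 15.43
tcp_pos: [0.4915, -0.0941, -0.0112]
ee_rot: [0.001, 0.999, -0.032, -0.01]
ft_force: [-12.7, -1.7, 0.7]
gripper_width: 0.002
finger_force: 6.1
```

```bash
python3 gap.py
```

```text
y 0.115 plate 0.5842 bar 0.6186 gap mm 34.4
y -0.085 plate 0.6267 bar 0.6068 gap mm -19.900000000000002
yaw 0.2092 -0.0588 58 51 tcp [ 0.4916 -0.0941 -0.0111] F [-11.1  -2.2   0.8] 15.4833
```

```bash
cat > gap.py <<'E'
from h import *
BAR=[.0589,.61183]
def gap():
    s=cam('scene'); g=cv2.cvtColor(s['img'],cv2.COLOR_BGR2GRAY).astype(float); h=s['img'].astype(int)
    A=[]
    for u in range(278,356):
        col=g[:,u]; bl=np.where((h[205:268,u,0]-h[205:268,u,2])>40)[0]
        if len(bl)<5: continue
        r=205+bl.max()-1
        n=0
        while r>200 and col[r]<66: r-=1; n+=1
        if n>2: A.append((u,r+(col[r]-66)/(col[r]-col[r+1])))
    w=px2w(s,A,.055); k=np.ones(len(w),bool)
    for _ in range(5):
        q=np.polyfit(w[k,1],w[k,0],1); e=abs(w[:,0]-np.polyval(q,w[:,1])); k=e<max(.0008,2*np.median(e))
    th=-np.arctan(q[0]); q[1]+=.016/np.cos(th)
    return (q,k.sum()),(BAR,0)
if __name__=='__main__':
    (a,n),(b,m)=gap(); st=ctrl.read_state()
    for y in(.115,-.085): print('y',y,'plate',np.polyval(a,y).round(4),'bar',np.polyval(b,y).round(4),'gap mm',1000*(np.polyval(b,y)-np.polyval(a,y)).round(4))
    print('yaw',(-np.arctan(a[0])).round(4),n,'tcp',st['tcp_pos'].round(4),'F',st['ft_force'].round(1),st['clock'])
E
python3 gap.py
```

```text
y 0.115 plate 0.5941 bar 0.6186 gap mm 24.5
y -0.085 plate 0.6048 bar 0.6068 gap mm 2.0
yaw 0.0533 65 tcp [ 0.4916 -0.0941 -0.0112] F [-10.3  -2.3  -0.5] 15.5333
```

Request:
apply_moves:
  plan:
    - {"linear":[-0.2,0,0],"delta_rot":[0,0,0],"jaw":-1}
    - {"linear":[-0.5,-0.05,0],"delta_rot":[0,0,0],"jaw":-1}
    - {"linear":[-0.5,-0.35,0],"delta_rot":[0,0,0],"jaw":-1}
    - {"linear":[-0.5,-0.7,0],"delta_rot":[0,0,0],"jaw":-1}
    - {"linear":[-0.5,-1,0],"delta_rot":[0,0,0],"jaw":-1}
    - {"linear":[-0.5,-1,0],"delta_rot":[0,0,0],"jaw":-1}

```text
clock: 16.03
tcp_pos: [0.4517, 0.0361, -0.0077]
ee_rot: [-0.001, 1.0, -0.027, 0.003]
ft_force: [0.3, 0.5, -0.1]
gripper_width: -0.002
finger_force: 0.0
```

```bash
python3 car.py
```

```text
block box [0.0661 0.1766 0.0659 0.1758] ctr top [0.549  0.0106] yaw 0.0545
FL [0.5941 0.1131] gap mm 24.3
FR [ 0.605  -0.0866] gap mm 1.7
NL [0.4943 0.1077] gap mm 123.9
NR [ 0.5052 -0.092 ] gap mm 101.2
C [0.5497 0.0106] tcp [ 0.4494  0.0324 -0.0084] F [-0.7 -0.2  0.1] 16.1333
```

Request:
apply_moves:
  plan:
    - {"linear":[0,-0.32,0],"delta_rot":[0,0,0],"jaw":-1}
    - {"linear":[0,-0.62,0],"delta_rot":[0,0,0],"jaw":-1}
    - {"linear":[0.1,-0.62,0],"delta_rot":[0,0,0],"jaw":-1}
    - {"linear":[0.18,-0.62,0],"delta_rot":[0,0,0],"jaw":-1}
    - {"linear":[0.21,-0.62,0],"delta_rot":[0,0,0],"jaw":-1}
    - {"linear":[0.225,-0.62,0],"delta_rot":[0,0,0],"jaw":-1}
    - {"linear":[0.24,-0.62,0],"delta_rot":[0,0,0],"jaw":-1}
    - {"linear":[0.255,-0.62,0],"delta_rot":[0,0,0],"jaw":-1}
    - {"linear":[0.27,-0.62,0],"delta_rot":[0,0,0],"jaw":-1}
    - {"linear":[0.285,-0.62,0],"delta_rot":[0,0,0],"jaw":-1}

```text
clock: 16.97
tcp_pos: [0.4827, 0.1002, -0.0097]
ee_rot: [0.002, 0.999, -0.032, -0.005]
ft_force: [-11.0, 1.1, 3.2]
gripper_width: 0.001
finger_force: 5.2
```

Request:
apply_moves:
  plan:
    - {"linear":[0.015,0,0],"delta_rot":[0,0,0],"jaw":-1}
    - {"linear":[0.03,0,0],"delta_rot":[0,0,0],"jaw":-1}
    - {"linear":[0.045,0,0],"delta_rot":[0,0,0],"jaw":-1}
    - {"linear":[0.06,0,0],"delta_rot":[0,0,0],"jaw":-1}
    - {"linear":[0.075,0,0],"delta_rot":[0,0,0],"jaw":-1}
    - {"linear":[0.09,-0.01,0],"delta_rot":[0,0,0],"jaw":-1}
    - {"linear":[0.105,-0.015,0],"delta_rot":[0,0,0],"jaw":-1}
    - {"linear":[0.12,-0.02,0],"delta_rot":[0,0,0],"jaw":-1}

```text
clock: 17.63
tcp_pos: [0.4932, 0.1005, -0.0108]
ee_rot: [0.004, 0.999, -0.033, -0.009]
ft_force: [-14.6, 1.9, 4.6]
gripper_width: -0.002
finger_force: 7.1
```

```bash
python3 gap.py
```

```text
y 0.115 plate 0.6059 bar 0.6186 gap mm 12.7
y -0.085 plate 0.6014 bar 0.6068 gap mm 5.4
yaw -0.0224 66 tcp [ 0.4939  0.1008 -0.0108] F [-11.9  -0.3   0.7] 17.6833
```

Request:
apply_moves:
  plan:
    - {"linear":[0.015,-0.02,0],"delta_rot":[0,0,0],"jaw":-1}
    - {"linear":[0.03,-0.03,0],"delta_rot":[0,0,0],"jaw":-1}
    - {"linear":[0.045,-0.04,0],"delta_rot":[0,0,0],"jaw":-1}
    - {"linear":[0.06,-0.05,0],"delta_rot":[0,0,0],"jaw":-1}
    - {"linear":[0.07,-0.06,0],"delta_rot":[0,0,0],"jaw":-1}
    - {"linear":[0.08,-0.06,0],"delta_rot":[0,0,0],"jaw":-1}
    - {"linear":[0.086,-0.06,0],"delta_rot":[0,0,0],"jaw":-1}

```text
clock: 18.27
tcp_pos: [0.5045, 0.1071, -0.0111]
ee_rot: [0.004, 0.999, -0.033, -0.008]
ft_force: [-12.9, 1.5, -0.3]
gripper_width: -0.001
finger_force: 6.1
```

```bash
python3 gap.py
```

```text
y 0.115 plate 0.618 bar 0.6186 gap mm 0.6
y -0.085 plate 0.5976 bar 0.6068 gap mm 9.2
yaw -0.1016 67 tcp [ 0.5048  0.1072 -0.011 ] F [-11.4   0.8  -0.1] 18.3167
```

Request:
apply_moves:
  plan:
    - {"linear":[-0.15,0,0],"delta_rot":[0,0,0],"jaw":-1}
    - {"linear":[-0.35,0.1,0],"delta_rot":[0,0,0],"jaw":-1}
    - {"linear":[-0.45,0.4,0],"delta_rot":[0,0,0],"jaw":-1}
    - {"linear":[-0.45,0.7,0],"delta_rot":[0,0,0],"jaw":-1}
    - {"linear":[-0.45,1,0],"delta_rot":[0,0,0],"jaw":-1}
    - {"linear":[-0.45,1,0],"delta_rot":[0,0,0],"jaw":-1}

```text
clock: 18.82
tcp_pos: [0.4491, -0.01, -0.0087]
ee_rot: [0.0, 0.999, -0.034, -0.001]
ft_force: [0.4, 0.7, 0.9]
gripper_width: -0.002
finger_force: 0.0
```

```bash
python3 car.py
```

```text
block box [0.1754 0.065  0.1761 0.0647] ctr top [0.5561 0.0108] yaw -0.1021
FL [0.617  0.1052] gap mm 1.0
FR [ 0.5966 -0.0937] gap mm 9.7
NL [0.5176 0.1154] gap mm 101.1
NR [ 0.4972 -0.0835] gap mm 109.7
C [0.5571 0.0108] tcp [ 0.4515 -0.0069 -0.0084] F [0.6 0.6 1.1] 18.9167
```

Request:
apply_moves:
  plan:
    - {"linear":[0,0.32,0],"delta_rot":[0,0,0],"jaw":-1}
    - {"linear":[0,0.61,0],"delta_rot":[0,0,0],"jaw":-1}
    - {"linear":[0.14,0.61,0],"delta_rot":[0,0,0],"jaw":-1}
    - {"linear":[0.24,0.61,0],"delta_rot":[0,0,0],"jaw":-1}
    - {"linear":[0.28,0.61,0],"delta_rot":[0,0,0],"jaw":-1}
    - {"linear":[0.3,0.61,0],"delta_rot":[0,0,0],"jaw":-1}
    - {"linear":[0.315,0.61,0],"delta_rot":[0,0,0],"jaw":-1}
    - {"linear":[0.33,0.61,0],"delta_rot":[0,0,0],"jaw":-1}
    - {"linear":[0.345,0.61,0],"delta_rot":[0,0,0],"jaw":-1}
    - {"linear":[0.36,0.61,0],"delta_rot":[0,0,0],"jaw":-1}

```text
clock: 19.75
tcp_pos: [0.4844, -0.0812, -0.0098]
ee_rot: [0.0, 0.999, -0.031, -0.006]
ft_force: [-9.5, 2.6, 2.6]
gripper_width: -0.003
finger_force: 4.8
```

Request:
apply_moves:
  plan:
    - {"linear":[0.015,0,0],"delta_rot":[0,0,0],"jaw":-1}
    - {"linear":[0.03,0,0],"delta_rot":[0,0,0],"jaw":-1}
    - {"linear":[0.045,0,0],"delta_rot":[0,0,0],"jaw":-1}
    - {"linear":[0.06,0,0],"delta_rot":[0,0,0],"jaw":-1}

```text
clock: 20.08
tcp_pos: [0.4862, -0.0825, -0.0109]
ee_rot: [0.001, 0.999, -0.032, -0.011]
ft_force: [-13.9, -0.2, 4.8]
gripper_width: -0.0
finger_force: 7.2
```

```bash
python3 gap.py
```

```text
y 0.115 plate 0.6174 bar 0.6186 gap mm 1.2
y -0.085 plate 0.5989 bar 0.6068 gap mm 7.9
yaw -0.0919 67 tcp [ 0.4865 -0.0826 -0.0109] F [-13.7  -1.6   4.1] 20.1333
```

Request:
apply_moves:
  plan:
    - {"linear":[0.01,0,0],"delta_rot":[0,0,0],"jaw":-1}
    - {"linear":[0.02,0,0],"delta_rot":[0,0,0],"jaw":-1}
    - {"linear":[0.03,0,0],"delta_rot":[0,0,0],"jaw":-1}
    - {"linear":[0.04,0,0],"delta_rot":[0,0,0],"jaw":-1}
    - {"linear":[0.05,0,0],"delta_rot":[0,0,0],"jaw":-1}
    - {"linear":[0.056,0,0],"delta_rot":[0,0,0],"jaw":-1}

```text
clock: 20.63
tcp_pos: [0.4931, -0.0834, -0.0113]
ee_rot: [0.001, 0.999, -0.032, -0.011]
ft_force: [-12.0, -2.0, -1.3]
gripper_width: 0.001
finger_force: 5.7
```

```bash
python3 gap.py
```

```text
y 0.115 plate 0.6147 bar 0.6186 gap mm 3.9
y -0.085 plate 0.6062 bar 0.6068 gap mm 0.6
yaw -0.0424 66 tcp [ 0.4935 -0.0833 -0.0113] F [-11.1  -2.4  -0.9] 20.6833
```

Request:
apply_moves:
  plan:
    - {"linear":[0.005,0,0],"delta_rot":[0,0,0],"jaw":-1}
    - {"linear":[0.01,0,0],"delta_rot":[0,0,0],"jaw":-1}
    - {"linear":[0.015,0,0],"delta_rot":[0,0,0],"jaw":-1}

```text
clock: 20.93
tcp_pos: [0.4937, -0.0834, -0.0114]
ee_rot: [0.001, 0.999, -0.032, -0.012]
ft_force: [-14.6, 0.1, 4.4]
gripper_width: -0.001
finger_force: 7.7
```

Request:
apply_moves:
  plan:
    - {"linear":[0.004,0,0],"delta_rot":[0,0,0],"jaw":-1}
    - {"linear":[0.008,0,0],"delta_rot":[0,0,0],"jaw":-1}

```text
clock: 21.1
tcp_pos: [0.4936, -0.0834, -0.0114]
ee_rot: [0.001, 0.999, -0.032, -0.013]
ft_force: [-17.2, 0.5, 5.4]
gripper_width: -0.005
finger_force: 8.5
```

The right edge is against the bar: force rises with no travel. Now the left again.

Request:
apply_moves:
  plan:
    - {"linear":[-0.15,0,0],"delta_rot":[0,0,0],"jaw":-1}
    - {"linear":[-0.3,-0.1,0],"delta_rot":[0,0,0],"jaw":-1}
    - {"linear":[-0.35,-0.4,0],"delta_rot":[0,0,0],"jaw":-1}
    - {"linear":[-0.35,-0.7,0],"delta_rot":[0,0,0],"jaw":-1}
    - {"linear":[-0.35,-1,0],"delta_rot":[0,0,0],"jaw":-1}
    - {"linear":[-0.35,-1,0],"delta_rot":[0,0,0],"jaw":-1}

```text
clock: 21.6
tcp_pos: [0.4746, 0.0456, -0.0077]
ee_rot: [-0.001, 1.0, -0.027, 0.003]
ft_force: [0.9, -0.0, 0.0]
gripper_width: -0.002
finger_force: 0.0
```

```bash
python3 car.py
```

```text
block box [0.0656 0.1739 0.0654 0.1732] ctr top [0.5594 0.0109] yaw -0.0387
FL [0.6144 0.1088] gap mm 3.8
FR [ 0.6067 -0.091 ] gap mm -0.2
NL [0.5145 0.1127] gap mm 104.0
NR [ 0.5067 -0.0871] gap mm 100.0
C [0.5606 0.0109] tcp [ 0.4725  0.0419 -0.0084] F [-0.8 -0.   0.5] 21.7
```

Request:
apply_moves:
  plan:
    - {"linear":[0,-0.3,0],"delta_rot":[0,0,0],"jaw":-1}
    - {"linear":[0,-0.58,0],"delta_rot":[0,0,0],"jaw":-1}
    - {"linear":[0.1,-0.58,0],"delta_rot":[0,0,0],"jaw":-1}
    - {"linear":[0.17,-0.58,0],"delta_rot":[0,0,0],"jaw":-1}
    - {"linear":[0.2,-0.58,0],"delta_rot":[0,0,0],"jaw":-1}
    - {"linear":[0.215,-0.58,0],"delta_rot":[0,0,0],"jaw":-1}
    - {"linear":[0.23,-0.58,0],"delta_rot":[0,0,0],"jaw":-1}
    - {"linear":[0.245,-0.58,0],"delta_rot":[0,0,0],"jaw":-1}
    - {"linear":[0.26,-0.58,0],"delta_rot":[0,0,0],"jaw":-1}
    - {"linear":[0.275,-0.58,0],"delta_rot":[0,0,0],"jaw":-1}

```text
clock: 22.53
tcp_pos: [0.5021, 0.1041, -0.0104]
ee_rot: [0.003, 0.999, -0.033, -0.007]
ft_force: [-14.7, 3.5, 4.8]
gripper_width: 0.004
finger_force: 7.6
```

Request:
apply_moves:
  plan:
    - {"linear":[0.01,0,0],"delta_rot":[0,0,0],"jaw":-1}
    - {"linear":[0.02,0,0],"delta_rot":[0,0,0],"jaw":-1}
    - {"linear":[0.03,0,0],"delta_rot":[0,0,0],"jaw":-1}

```text
clock: 22.78
tcp_pos: [0.5046, 0.1039, -0.0108]
ee_rot: [0.003, 0.999, -0.033, -0.008]
ft_force: [-12.9, 4.9, 1.0]
gripper_width: 0.001
finger_force: 6.9
```

```bash
python3 gap.py
```

```text
y 0.115 plate 0.6175 bar 0.6186 gap mm 1.1
y -0.085 plate 0.6065 bar 0.6068 gap mm 0.4
yaw -0.055 68 tcp [ 0.5053  0.1041 -0.0108] F [-11.3   3.   -1.2] 22.8333
```

Request:
apply_moves:
  plan:
    - {"linear":[0.005,0,0],"delta_rot":[0,0,0],"jaw":-1}
    - {"linear":[0.01,0,0],"delta_rot":[0,0,0],"jaw":-1}
    - {"linear":[0.015,0,0],"delta_rot":[0,0,0],"jaw":-1}
    - {"linear":[0.02,0,0],"delta_rot":[0,0,0],"jaw":-1}

```text
clock: 23.17
tcp_pos: [0.5052, 0.1032, -0.0112]
ee_rot: [0.004, 0.999, -0.033, -0.01]
ft_force: [-18.2, 5.5, 4.2]
gripper_width: -0.001
finger_force: 9.2
```

Request:
apply_moves:
  plan:
    - {"linear":[0.004,0,0],"delta_rot":[0,0,0],"jaw":-1}
    - {"linear":[0.008,0,0],"delta_rot":[0,0,0],"jaw":-1}

```text
clock: 23.33
tcp_pos: [0.5051, 0.1028, -0.0114]
ee_rot: [0.004, 0.999, -0.033, -0.011]
ft_force: [-19.3, 4.1, 4.9]
gripper_width: -0.006
finger_force: 9.9
```

```bash
python3 gap.py
```

```text
y 0.115 plate 0.6184 bar 0.6186 gap mm 0.2
y -0.085 plate 0.6062 bar 0.6068 gap mm 0.6
yaw -0.0607 67 tcp [ 0.5051  0.1028 -0.0114] F [-18.5   4.6   4.8] 23.3833
```

The left is in contact, and the right is perhaps 0.5 mm off. One last gentle touch on the right.

Request:
apply_moves:
  plan:
    - {"linear":[-0.15,0,0],"delta_rot":[0,0,0],"jaw":-1}
    - {"linear":[-0.3,0.1,0],"delta_rot":[0,0,0],"jaw":-1}
    - {"linear":[-0.35,0.4,0],"delta_rot":[0,0,0],"jaw":-1}
    - {"linear":[-0.35,0.7,0],"delta_rot":[0,0,0],"jaw":-1}
    - {"linear":[-0.35,1,0],"delta_rot":[0,0,0],"jaw":-1}
    - {"linear":[-0.35,1,0],"delta_rot":[0,0,0],"jaw":-1}

```text
clock: 23.88
tcp_pos: [0.4647, -0.015, -0.0088]
ee_rot: [0.0, 0.999, -0.034, -0.001]
ft_force: [0.3, 0.2, -0.4]
gripper_width: -0.002
finger_force: 0.0
```

```bash
python3 car.py
```

```text
block box [0.0626 0.1739 0.0624 0.1732] ctr top [0.5638 0.0108] yaw -0.0618
FL [0.6179 0.1075] gap mm 0.3
FR [ 0.6055 -0.0921] gap mm 0.9
NL [0.5181 0.1137] gap mm 100.5
NR [ 0.5057 -0.0859] gap mm 101.1
C [0.5618 0.0108] tcp [ 0.4669 -0.0118 -0.0084] F [0.7 0.  0.1] 23.9833
```

Request:
apply_moves:
  plan:
    - {"linear":[0,0.3,0],"delta_rot":[0,0,0],"jaw":-1}
    - {"linear":[0,0.6,0],"delta_rot":[0,0,0],"jaw":-1}
    - {"linear":[0.12,0.6,0],"delta_rot":[0,0,0],"jaw":-1}
    - {"linear":[0.21,0.6,0],"delta_rot":[0,0,0],"jaw":-1}
    - {"linear":[0.24,0.6,0],"delta_rot":[0,0,0],"jaw":-1}
    - {"linear":[0.26,0.6,0],"delta_rot":[0,0,0],"jaw":-1}
    - {"linear":[0.275,0.6,0],"delta_rot":[0,0,0],"jaw":-1}
    - {"linear":[0.29,0.6,0],"delta_rot":[0,0,0],"jaw":-1}
    - {"linear":[0.305,0.6,0],"delta_rot":[0,0,0],"jaw":-1}
    - {"linear":[0.32,0.6,0],"delta_rot":[0,0,0],"jaw":-1}

```text
clock: 24.82
tcp_pos: [0.493, -0.0842, -0.0103]
ee_rot: [0.001, 0.999, -0.031, -0.008]
ft_force: [-13.1, 2.6, 3.0]
gripper_width: 0.002
finger_force: 6.4
```

Request:
apply_moves:
  plan:
    - {"linear":[0.006,0,0],"delta_rot":[0,0,0],"jaw":-1}
    - {"linear":[0.012,0,0],"delta_rot":[0,0,0],"jaw":-1}
    - {"linear":[0.018,0,0],"delta_rot":[0,0,0],"jaw":-1}

```text
clock: 25.07
tcp_pos: [0.493, -0.0845, -0.0108]
ee_rot: [0.001, 0.999, -0.032, -0.01]
ft_force: [-13.3, 1.3, 4.7]
gripper_width: -0.001
finger_force: 6.8
```

Request:
apply_moves:
  plan:
    - {"linear":[0.005,0,0],"delta_rot":[0,0,0],"jaw":-1}
    - {"linear":[0.01,0,0],"delta_rot":[0,0,0],"jaw":-1}
    - {"linear":[0.015,0,0],"delta_rot":[0,0,0],"jaw":-1}
    - {"linear":[0.02,0,0],"delta_rot":[0,0,0],"jaw":-1}

```text
clock: 25.4
tcp_pos: [0.4937, -0.0849, -0.0111]
ee_rot: [0.001, 0.999, -0.032, -0.012]
ft_force: [-16.5, 1.1, 5.5]
gripper_width: 0.001
finger_force: 8.8
```

```bash
python3 gap.py
```

```text
y 0.115 plate 0.6177 bar 0.6186 gap mm 0.9
y -0.085 plate 0.6069 bar 0.6068 gap mm -0.1
yaw -0.054 68 tcp [ 0.4937 -0.0849 -0.0111] F [-16.    1.9   5.6] 25.45
```

Request:
apply_moves:
  plan:
    - {"linear":[-0.15,0,0],"delta_rot":[0,0,0],"jaw":-1}
    - {"linear":[-0.3,-0.1,0],"delta_rot":[0,0,0],"jaw":-1}
    - {"linear":[-0.35,-0.4,0],"delta_rot":[0,0,0],"jaw":-1}
    - {"linear":[-0.35,-0.7,0],"delta_rot":[0,0,0],"jaw":-1}
    - {"linear":[-0.35,-1,0],"delta_rot":[0,0,0],"jaw":-1}
    - {"linear":[-0.35,-1,0],"delta_rot":[0,0,0],"jaw":-1}

```text
clock: 25.95
tcp_pos: [0.4735, 0.0436, -0.0077]
ee_rot: [-0.001, 1.0, -0.027, 0.003]
ft_force: [0.7, -0.2, 1.0]
gripper_width: 0.004
finger_force: 0.0
```

```bash
python3 car.py; python3 gap.py; python3 -c "
from h import *
print(to([.5055,.112,-.0084],-.0615))"
```

```text
block box [0.1751 0.0658 0.1758 0.0655] ctr top [0.5608 0.0107] yaw -0.0543
FL [0.6174 0.1078] gap mm 0.7
FR [ 0.6066 -0.0919] gap mm -0.2
NL [0.5176 0.1133] gap mm 100.9
NR [ 0.5067 -0.0865] gap mm 100.0
C [0.5621 0.0107] tcp [ 0.4715  0.0399 -0.0083] F [-0.2 -0.3 -0.3] 26.05
y 0.115 plate 0.6178 bar 0.6186 gap mm 0.8
y -0.085 plate 0.607 bar 0.6068 gap mm -0.2
yaw -0.0542 68 tcp [ 0.471   0.0388 -0.0085] F [-0.4 -0.4  0.2] 26.1
(array([ 0.251, -0.626, -0.001]), array([-0.   , -0.   ,  0.001]))
```

Request:
apply_moves:
  plan:
    - {"linear":[0,-0.3,0],"delta_rot":[0,0,0],"jaw":-1}
    - {"linear":[0,-0.62,0],"delta_rot":[0,0,0],"jaw":-1}
    - {"linear":[0.1,-0.62,0],"delta_rot":[0,0,0],"jaw":-1}
    - {"linear":[0.18,-0.62,0],"delta_rot":[0,0,0],"jaw":-1}
    - {"linear":[0.22,-0.62,0],"delta_rot":[0,0,0],"jaw":-1}
    - {"linear":[0.24,-0.62,0],"delta_rot":[0,0,0],"jaw":-1}
    - {"linear":[0.255,-0.62,0],"delta_rot":[0,0,0],"jaw":-1}
    - {"linear":[0.27,-0.62,0],"delta_rot":[0,0,0],"jaw":-1}
    - {"linear":[0.285,-0.62,0],"delta_rot":[0,0,0],"jaw":-1}
    - {"linear":[0.3,-0.62,0],"delta_rot":[0,0,0],"jaw":-1}

```text
clock: 26.93
tcp_pos: [0.5053, 0.1068, -0.0101]
ee_rot: [0.003, 0.999, -0.033, -0.006]
ft_force: [-13.0, 3.2, 3.6]
gripper_width: -0.002
finger_force: 6.6
```

Request:
apply_moves:
  plan:
    - {"linear":[0.006,0,0],"delta_rot":[0,0,0],"jaw":-1}
    - {"linear":[0.012,0,0],"delta_rot":[0,0,0],"jaw":-1}
    - {"linear":[0.018,0,0],"delta_rot":[0,0,0],"jaw":-1}

```text
clock: 27.18
tcp_pos: [0.5052, 0.106, -0.0107]
ee_rot: [0.003, 0.999, -0.033, -0.008]
ft_force: [-16.0, 4.1, 4.1]
gripper_width: -0.001
finger_force: 7.7
```

```bash
python3 gap.py
```

```text
y 0.115 plate 0.6179 bar 0.6186 gap mm 0.7
y -0.085 plate 0.607 bar 0.6068 gap mm -0.2
yaw -0.0544 68 tcp [ 0.5051  0.106  -0.0107] F [-13.8   3.2   3.9] 27.2333
```

Request:
apply_moves:
  plan:
    - {"linear":[0.005,0,0],"delta_rot":[0,0,0],"jaw":-1}
    - {"linear":[0.01,0,0],"delta_rot":[0,0,0],"jaw":-1}
    - {"linear":[0.015,0,0],"delta_rot":[0,0,0],"jaw":-1}

```text
clock: 27.48
tcp_pos: [0.5054, 0.1056, -0.011]
ee_rot: [0.004, 0.999, -0.033, -0.01]
ft_force: [-18.0, 4.1, 5.0]
gripper_width: 0.005
finger_force: 9.0
```

```bash
python3 gap.py
```

```text
y 0.115 plate 0.6185 bar 0.6186 gap mm 0.1
y -0.085 plate 0.6069 bar 0.6068 gap mm -0.0
yaw -0.058 68 tcp [ 0.5054  0.1055 -0.011 ] F [-17.1   2.8   4.9] 27.5333
```

Flush: gaps are 0.1 and 0.0 mm, and the carrier yaw matches the bar. Now back off, rise, and move behind the lever ball.

Request:
apply_moves:
  plan:
    - {"linear":[-0.12,0,0],"delta_rot":[0,0,0],"jaw":-1}
    - {"linear":[-0.24,0,0],"delta_rot":[0,0,0],"jaw":-1}
    - {"linear":[-0.26,-0.1,-0.25],"delta_rot":[0,0,0],"jaw":-1}
    - {"linear":[-0.26,-0.35,-0.5],"delta_rot":[0,0,0],"jaw":-1}
    - {"linear":[-0.26,-0.56,-0.6],"delta_rot":[0,0,0],"jaw":-1}
    - {"linear":[0,-0.56,-0.6],"delta_rot":[0,0,0],"jaw":-1}
    - {"linear":[0.2,-0.56,-0.6],"delta_rot":[0,0,0],"jaw":-1}
    - {"linear":[0.2,-0.56,-0.6],"delta_rot":[0,0,0],"jaw":-1}

```text
clock: 28.2
tcp_pos: [0.5478, 0.1758, 0.0642]
ee_rot: [-0.001, 1.0, -0.031, 0.002]
ft_force: [-0.3, 0.2, 0.1]
gripper_width: 0.001
finger_force: 0.0
```

```bash
python3 - <<'E'
from h import *
st=ctrl.read_state(); print(st['tcp_pos'],st['ft_force'])
s=cam('scene'); i=s['img'].astype(int)
def red(c):
    i=c['img'].astype(int); m=((i[...,2]-i[...,1]>80)&(i[...,2]-i[...,0]>80)).astype(np.uint8)
    k,l,stt,ce=cv2.connectedComponentsWithStats(m); return [(stt[j,4],ce[j].round(1)) for j in range(1,k) if 15<stt[j,4]<400]
r=red(s); print(r)
p=[b for a,b in r if 370<b[0]<400]; print(px2w(s,p,.105)); 
print(to([.575,.1755,.062],-.0615)); 
E
python3 gap.py
```

```text
[0.54781481 0.17582489 0.06417706] [-0.2942079   0.20059656  0.09771027]
[(np.int32(277), array([ 59.3, 221.8])), (np.int32(20), array([ 70.7, 207.2])), (np.int32(53), array([385.9, 228. ])), (np.int32(16), array([545.6, 234.1]))]
[[0.59328659 0.18020892 0.105     ]]
(array([ 0.247, -0.021,  0.012]), array([-0.   , -0.001, -0.001]))
y 0.115 plate 0.6184 bar 0.6186 gap mm 0.2
y -0.085 plate 0.6069 bar 0.6068 gap mm -0.0
yaw -0.0575 67 tcp [0.5437 0.1743 0.0629] F [-0.2 -0.   0. ] 28.3
```

Request:
apply_moves:
  plan:
    - {"linear":[0.15,-0.03,0],"delta_rot":[0,0,0],"jaw":-1}
    - {"linear":[0.24,-0.03,0],"delta_rot":[0,0,0],"jaw":-1}
    - {"linear":[0.31,-0.03,0],"delta_rot":[0,0,0],"jaw":-1}
    - {"linear":[0.38,-0.03,0],"delta_rot":[0,0,0],"jaw":-1}
    - {"linear":[0.45,-0.03,0],"delta_rot":[0,0,0],"jaw":-1}
    - {"linear":[0.52,-0.03,0],"delta_rot":[0,0,0],"jaw":-1}
    - {"linear":[0.59,-0.03,0],"delta_rot":[0,0,0],"jaw":-1}
    - {"linear":[0.66,-0.03,0],"delta_rot":[0,0,0],"jaw":-1}
    - {"linear":[0.72,-0.03,0],"delta_rot":[0,0,0],"jaw":-1}
    - {"linear":[0.77,-0.03,0],"delta_rot":[0,0,0],"jaw":-1}

```text
clock: 29.13
tcp_pos: [0.6365, 0.1729, 0.0629]
ee_rot: [0.0, 1.0, -0.031, -0.0]
ft_force: [-1.3, -0.4, -0.2]
gripper_width: -0.002
finger_force: 0.5
```

Request:
apply_moves:
  plan:
    - {"linear":[0.03,0,0],"delta_rot":[0,0,0],"jaw":-1}
    - {"linear":[0.06,0,0],"delta_rot":[0,0,0],"jaw":-1}
    - {"linear":[0.08,0,0],"delta_rot":[0,0,0],"jaw":-1}
    - {"linear":[0.1,0,0],"delta_rot":[0,0,0],"jaw":-1}

```text
clock: 29.47
tcp_pos: [0.6442, 0.1722, 0.0626]
ee_rot: [0.001, 1.0, -0.031, -0.004]
ft_force: [-14.7, 4.2, 6.3]
gripper_width: 0.0
finger_force: 7.7
```

The lever has hit its end stop. Retreat and check.

Request:
apply_moves:
  plan:
    - {"linear":[-0.2,0,0],"delta_rot":[0,0,0],"jaw":-1}
    - {"linear":[-0.5,0,0],"delta_rot":[0,0,0],"jaw":-1}
    - {"linear":[-0.8,0,-0.2],"delta_rot":[0,0,0],"jaw":-1}
    - {"linear":[-1,0,-0.5],"delta_rot":[0,0,0],"jaw":-1}
    - {"linear":[-1,0,-0.7],"delta_rot":[0,0,0],"jaw":-1}
    - {"linear":[-1,0,-0.7],"delta_rot":[0,0,0],"jaw":-1}

```text
clock: 29.97
tcp_pos: [0.5312, 0.182, 0.1548]
ee_rot: [-0.003, 1.0, -0.029, 0.007]
ft_force: [0.5, -0.3, 0.9]
gripper_width: 0.003
finger_force: 0.0
```

```bash
python3 gap.py; python3 - <<'E'
from h import *
s=cam('scene'); i=s['img'].astype(int); m=((i[...,2]-i[...,1]>80)&(i[...,2]-i[...,0]>80)).astype(np.uint8)
k,l,t,ce=cv2.connectedComponentsWithStats(m); p=[ce[j] for j in range(1,k) if 370<ce[j][0]<410 and t[j,4]>20]; print(p,px2w(s,p,.104))
a=cv2.resize(s['img'][190:290,250:410],(800,500),interpolation=cv2.INTER_CUBIC); cv2.imwrite('pics/fin.png',a)
E
```

```text
y 0.115 plate 0.6184 bar 0.6186 gap mm 0.2
y -0.085 plate 0.607 bar 0.6068 gap mm -0.1
yaw -0.0571 68 tcp [0.5304 0.1815 0.152 ] F [ 0.5  0.1 -0.4] 30.0167
[array([390.11290323, 247.59677419])] [[0.66593552 0.17500044 0.104     ]]
```

View pics/fin.png

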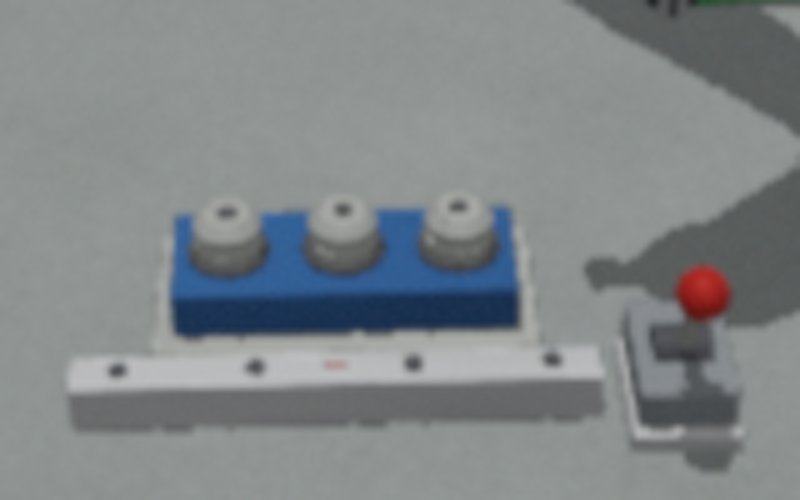

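The carrier sits flush along the bar from (155,345) to (540,345), and the lever leans fully away with its ball at (703,293).

```bash
python3 -c "
from h import *
print(ctrl.finish_job())"
```

```text
the job is handed in; nothing more can be done
None
```

I walked the carrier flush against the stop bar (measured gaps 0.2 mm or less), threw the red lever to its end stop and handed the job in at about 30 s. The one doubt is the 24 N limit: early on, fingers riding too high pressed the carrier, which did not move, with 21.6 N forward but about 28 N in total, while every later push stayed at about 20 N or less.

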